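# Clamp a fossil bone in the preparation jig

### The job

Secure the fossil bone in its holding jig for cleaning: push the yellow clamp strap sideways across the bone until it rests against its stop pin, and only then push the red cam lever on the strap over and fully down so that the pad bears on the bone, then move clear. Nothing needs to be gripped or lifted: do not touch the bone itself, and leave the jar, the brush and the small vertebra where they are.

Things in the scene. Friction and masses are not known exactly. Their poses are not given: they have to be found in the camera images.
- fixture: The holding jig, fixed to the table: plywood base 260 (x) x 300 (y) x 15 mm. Origin: centre of the base's underside; z up. In its frame (mm): two cork saddles at x = +-45 carry the bone, lying along x at y = 0; the strap's stop pin (diameter 12, top at z 100) stands at (-19, 70); a blue keeper, x = -23..23, y = 98..139, top at z 115, holds the strap's end under its lip (underside z 105).
- strap_pivot (a point): Vertical pivot of the strap, at fixture (0, -100, 80) mm, on top of a steel post of diameter 34 mm. Axes as the fixture's.
- strap (a joint): Angle of the clamp strap about its vertical pivot, rad. 0: points along the fixture's +x (wide open); grows as it swings towards +y; 1.571: across the bone, pointing along +y, against the stop pin (hard stop). Friction 0.15 N m, stays where it is left; starts at 0.4 to 1.0.
- strap_push (a point): Bare part of the yellow strap bar, 165 mm from its pivot axis, at half the bar's height (90 mm above the table); x axis along the bar to the free end. The bar is 25 mm wide, underside 80 and top 100 mm above the table, and reaches from 20 mm behind the pivot to 205 mm beyond it. The lever stands on it 100 mm from the pivot, between two ears 37 mm over all, tops 128 mm above the table.
- lever_pivot (a point): Middle of the cam lever's pivot: on the strap, 100 mm from the strap's pivot axis, 116 mm above the table. x axis along the strap to its free end; the lever turns about the y axis, which is level and square to the strap. With the strap across it lies at fixture (0, 0, 116) mm.
- lever (a joint): Angle of the red cam lever, rad. 0: stands up, leaning 0.35 rad back towards the strap's pivot; grows as it is pushed towards the strap's free end and down; upright at 0.35; 1.92: level above the strap, pointing to the free end (hard stop, fully down). Friction 0.2 N m, stays where it is left; starts at 0 to 0.3. Going down it lowers the pad by 4 mm and stiffens slightly at the end.
- lever_tip (a point): Free end of the red cam lever, on its centre line, 90 mm from the lever's pivot axis. The lever is a bar 16 mm wide and 10 mm thick (in its plane of swing), with a cross grip at the end (28 mm long, diameter 16, centred 82 mm from the pivot).
- pad: Black rubber pressure pad under the strap, diameter 28 mm, 100 mm from the strap's pivot, below the lever; its origin lies on its axis 11 mm above its lower face. With the lever up it hangs about 3 mm above the bone; the lever going down presses it on the bone.
- bone: Fossil long bone, tan, about 232 mm long, shaft diameter 36 mm, knobbly ends up to 44 mm thick; loose, resting in the saddles along the fixture's x. Origin on its axis at mid-length, 48 mm above the table: the shaft's top is 66 mm and the ends' tops are 70 mm above the table. Fragile: not to be touched or shifted.
- jar: Bystander: amber jar with a black cap, diameter 52, height 75 mm, standing beside the pivot end of the jig. Origin: centre of its underside.
- brush: Bystander: brush about 170 mm long lying on the table beside the keeper end of the jig. Origin: on its underside, near its middle.
- vertebra: Bystander: small fossil vertebra, about 64 x 62 x 24 mm, lying on the table beyond the jig. Origin: centre of the underside of its round body.

How it is judged:
On the way, in this order (a step that is already met when the one before it is completed fails the run):
1. the strap is across the bone against its stop, with the lever still up (value of joint strap above 1.51 rad and value of joint lever below 0.7 rad), for 0.2 s.
2. the cam lever is fully down (value of joint lever above 1.82 rad and value of joint strap above 1.51 rad), for 0.2 s.
At the end, for the whole second after the job is handed in: The strap is within 0.06 rad of its stop (above 1.51 rad), the lever within 0.1 rad of fully down (above 1.82 rad), the pad presses on the bone with more than 3 N, the bone lies at rest within 10 mm of where it was, and jar, brush and vertebra are within 15 mm of where they were (all of step 2 and contact force between pad and bone above 3 N and distance of bone from where it was at the start of the episode below 0.01 m and linear speed of bone below 0.02 m/s and distance of each of jar, brush, vertebra from where it was at the start of the episode below 0.015 m); the robot touches nothing.
It fails at once if the lever is pushed down before the strap is across (value of joint lever above 0.8 rad and value of joint strap below 1.48 rad).
It fails at once if the robot touches the bone (more than 1 N) (contact force between any of the fingers, the arm and bone above 1 N).
It fails at once if the bone is shifted or lifted (more than 10 mm) (distance of bone from where it was at the start of the episode above 0.01 m).
It fails at once if a bystander is shifted, lifted or tipped (distance of any of jar, brush, vertebra from where it was at the start of the episode above 0.015 m or angle between jar's own z axis and vertical above 0.5 rad).
It also fails if it takes over 54 s, if anything falls off the work surface, if the arm or the gripper's body presses on something with over 40 N, if the wrist force passes 120 N, or if a joint passes its speed limit or range.

### The arm

A 6-joint arm with a two-finger parallel gripper is mounted at the origin on the work surface. World frame = base frame: x ahead of the robot, y to its left, z up, the work surface at z = 0. Lengths are in m, angles in rad, forces in N, time in s.
With the tool pointing down it reaches from about 0.4 to 0.825 m from the base axis. Payload 7 kg.
Tool frame: the origin (TCP) lies at the very end of the fingers, on their centre line; the grasp point (between the pads) lies 19 mm behind it (tcp_to_grasp is the distance from the TCP to the grasp point, in m); x points along the fingers, z is the direction in which the jaws open and shut, and the axes are right-handed (so a half turn about x gives the same grasp; the last joint's range is limited). The gripper opens to 88 mm and grips with 3 to 60 N. Pads are 19 mm wide; open, the fingers measure 130 mm over their backs; the gripper's body (78 mm by 193 mm) begins 47 mm behind the grasp point.
Start: joints at [-1.061, 0.359, 0.012, 0, -1.224, -0.288], TCP at [0.148, -0.658, 0.192] pointing down, gripper open.
Joint ranges: [-3.07, 3.07], [-1.43, 2.12], [-1.02, 1.25], [-3.03, 1.67], [-3.05, -0], [-3.03, 3.03]. Speed limits (rad/s): [2.39, 2.39, 3.01, 3.14, 3.14, 3.14].

### API

Orientations are given as [roll, pitch, yaw] about the fixed x, y, z axes, in that order (R = Rz(yaw) Ry(pitch) Rx(roll)).
In Python, from station import get_state, grab_frame, job_done, tcp_to_grasp gives the robot as it stands. The module is installed in compiled form; this text tells all that it offers.
- The arm moves only by the shell command python3 -m crank 'ROWS' [FORCE]. ROWS is JSON, a list of rows, each a list of 7 numbers: the shift along the tool's x, y, z in m, then the turn, a rotation vector about the tool's x, y, z in rad, then the opening, from 0 (shut) to 1 (fully open). In form: [[x, y, z, wx, wy, wz, fingers], ...]. A call has 1 to 10 rows; each row is the pose to reach, as a shift and turn from the pose commanded when the call began, along the tool's axes at that moment; what a row does not reach only later rows make up. A row lasts 1/8 s, in which the tool goes at most 62.5 mm and 10.7 degrees, less where a joint would pass 70% of its speed; a pose out of reach is approached as far as the arm can. A call with a gripper value outside its range is refused whole. The fingers move at their own pace and stop on an object; FORCE is the grip in N (left out, the last holds). Time passes only in rows, so rows that repeat a pose let the fingers close. It gives the time, the measured TCP pose, the force and the opening at its end, in the units of the state.
- get_state(): the state, without advancing time (a new reading comes with each control period).
- grab_frame(name): name is "scene" or "top" or "wrist"; returns a dict with "pixels" (384x512x3 uint8, red, green, blue), "vfov" (degrees; the focal length in pixels is half the picture's height over the tangent of half this angle, whatever the lens; pixels are square), "cx", "cy" (the principal point, pixels), "k1" (the pictures are not rectified: a ray, as slopes to the right and down, at radius r is drawn at 1 + k1 r^2 times it, then the intrinsics apply), "extrinsics" (4x4, takes a point from world to camera coordinates). Camera axes: x right, y up, looking along -z (the intrinsics and any distortion apply to the point x, -y, -z); pixel columns grow to the right and rows downward; lengths in m; the calibration is good to about 2 mm. A picture is of the moment at which its call begins. There is no depth.
- job_done(): hands the job in, once; it reports no verdict.
The state is a dict: "t": time; "q": joint angles; "qd": joint speeds; "joint_efforts": joint torques, N m; "eef_pos": TCP position; "ee_rot": TCP orientation; "force": force on the tool from outside, world axes, zero at the start; "moment": the same for the moment, N m; "width": finger opening in m.
Only numpy, scipy, OpenCV 4.12 (cv2) and the standard library are available. Lean on these libraries where they do the work, as an engineer would, in place of code of your own. Each camera call takes 0.05 s, during which the arm holds its last target.

## Working session

There is one attempt and no reset: what is moved stays moved. The work goes in short steps, Python scripts to look and compute and a shell command to move; the robot and the scene stay as the last step left them, time stands still between calls to the robot, and variables do not carry over. Pictures are saved under pics/ and viewed, and the job is handed in when it is done.

```bash
mkdir -p pics; ls
python3 - <<'E'
from station import *
import cv2
s=get_state();print(s)
print(tcp_to_grasp)
for n in("scene","top","wrist"):
    f=grab_frame(n);cv2.imwrite(f"pics/{n}0.png",f["pixels"][:,:,::-1]);print(n,f["vfov"],f["cx"],f["cy"],f["k1"],f["extrinsics"])
E
```

```text
pics
{'t': 0.0, 'q': array([-1.06092112e+00,  3.59397955e-01,  1.10513429e-02, -3.44286329e-04,
       -1.22407165e+00, -2.88106209e-01]), 'qd': array([-6.24544651e-05, -3.25214190e-04, -4.57407175e-04, -1.13022111e-04,
        1.96946665e-04, -1.72714537e-03]), 'joint_efforts': array([ 1.82652529e-03, -5.82714450e+01,  2.93057764e+01,  6.99691281e+00,
        6.99841767e-03, -1.70477283e-04]), 'eef_pos': array([ 0.14832355, -0.65794913,  0.19151335]), 'ee_rot': array([0.09117477, 1.5691424 , 1.88362284]), 'force': array([-0.23828384,  0.315204  , -0.08128709]), 'moment': array([-0.02122195,  0.04860074, -0.01433379]), 'width': 0.08764952187497431}
0.0188
scene 43.7549799922401 269.4143404563216 192.4166785122171 -0.13913910535692212 [[ 0.68112329  0.73216594 -0.00202465 -0.43032487]
 [-0.46204072  0.43197157  0.77454434  0.15816571]
 [ 0.56796958 -0.52662472  0.63251637 -1.53377803]
 [ 0.          0.          0.          1.        ]]
top 48.960036923270586 251.36199892645666 195.58943921513503 -0.10005433374747441 [[ 0.0148868  -0.99988773 -0.00170516  0.01732613]
 [ 0.99708026  0.01471722  0.07492896 -0.60272868]
 [-0.07489545 -0.00281563  0.99718742 -1.13247794]
 [ 0.          0.          0.          1.        ]]
wrist 60.50491090927657 253.92038240877775 190.32902031143945 -0.004814942506503826 [[-0.22066027  0.97534662  0.00283071  0.67373347]
 [-0.94182997 -0.21232141 -0.26053007  0.03228793]
 [-0.25350611 -0.06015468  0.96546158 -0.39071453]
 [ 0.          0.          0.          1.        ]]
```

View pics/scene0.png

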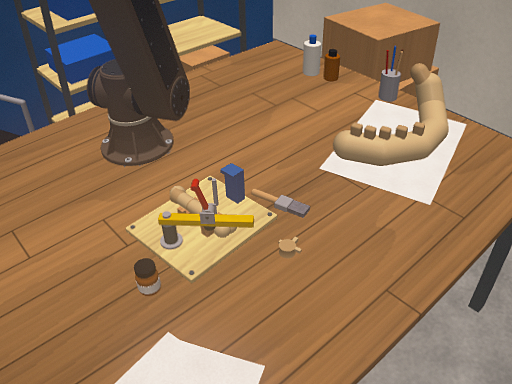

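View pics/top0.png

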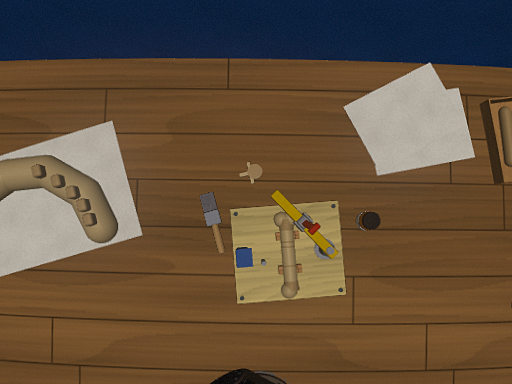

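View pics/wrist0.png

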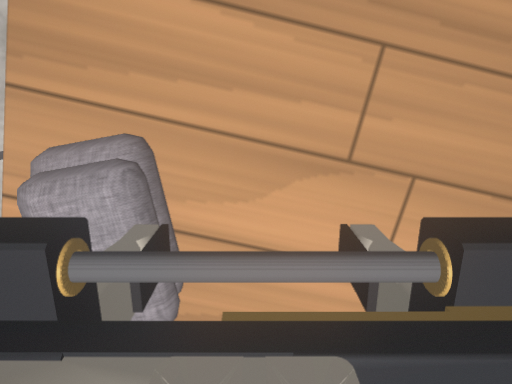

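The top view shows the board with corners near (231,209), (339,201), (346,295) and (237,304). The strap runs from its pivot at about (326,252) to (276,195), and the keeper is at (244,257). The jar is at (369,220), the vertebra at (253,172) and the brush at (212,220). Next I'll measure these.

```bash
cat > h.py <<'E'
import numpy as np, cv2
from station import *
def ray(f,u,v):
    h=f["pixels"].shape[0]; F=h/2/np.tan(np.radians(f["vfov"])/2)
    K=np.array([[F,0,f["cx"]],[0,F,f["cy"]],[0,0,1]])
    p=cv2.undistortPoints(np.array([[[u,v]]],float),K,np.array([f["k1"],0,0,0.]))[0,0]
    # forward: drawn = ray*(1+k1 r^2)
    E=f["extrinsics"];R=E[:3,:3];t=E[:3,3]
    return -R.T@t, R.T@np.array([p[0],-p[1],-1])
def plane(f,u,v,z):
    o,d=ray(f,u,v); return o+d*(z-o[2])/d[2]
def proj(f,P):
    h=f["pixels"].shape[0]; F=h/2/np.tan(np.radians(f["vfov"])/2)
    c=f["extrinsics"][:3,:3]@np.asarray(P,float)+f["extrinsics"][:3,3]
    x=np.array([c[0],-c[1]])/-c[2]; x=x*(1+f["k1"]*(x@x)); return x*F+[f["cx"],f["cy"]]
def tri(f1,p1,f2,p2):
    o1,d1=ray(f1,*p1);o2,d2=ray(f2,*p2)
    A=np.c_[d1,-d2];s=np.linalg.lstsq(A,o2-o1,rcond=None)[0]
    a=o1+d1*s[0];b=o2+d2*s[1];return (a+b)/2,np.linalg.norm(a-b)
E
python3 - <<'E'
from h import *
f=grab_frame("top");im=f["pixels"];hsv=cv2.cvtColor(im,cv2.COLOR_RGB2HSV)
crop=im[150:320,180:400,::-1];cv2.imwrite("pics/topc.png",cv2.resize(crop,None,fx=3.6,fy=3.5,interpolation=cv2.INTER_CUBIC))
g=grab_frame("scene");cv2.imwrite("pics/scenec.png",cv2.resize(g["pixels"][150:310,110:330,::-1],None,fx=3.6,fy=3.6,interpolation=cv2.INTER_CUBIC))
print(hsv[225,255],hsv[290,320],hsv[200,283],hsv[240,200])
E
```

```text
[ 23 117 157] [ 22 119 170] [ 24 255 161] [ 15 156  93]
```

View pics/topc.png

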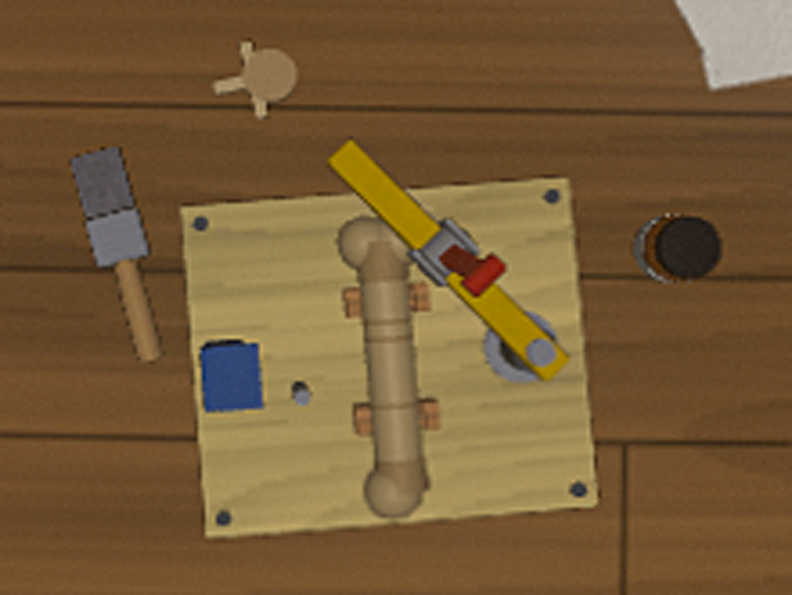

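View pics/scenec.png

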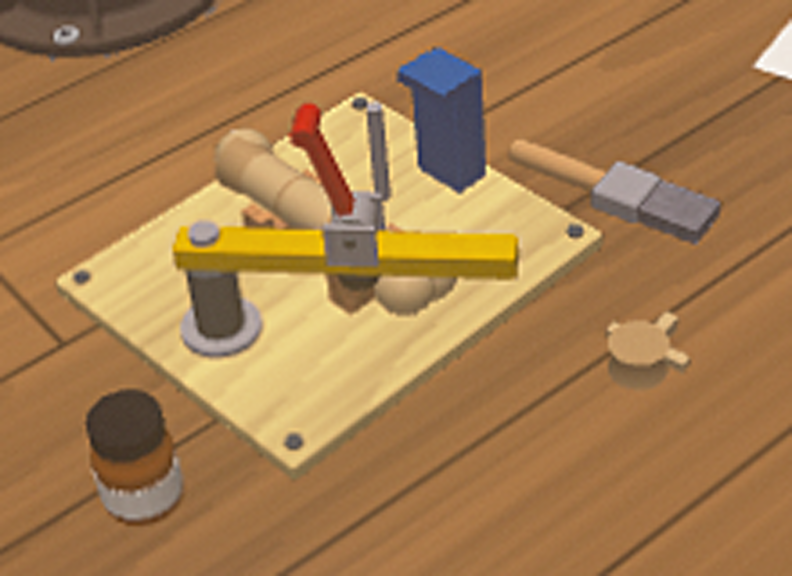

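The crops are clear. The board corners, strap and lever can all be segmented, so I'll measure them.

```bash
cat > meas.py <<'E'
from h import *
def meas():
    f=grab_frame("top");im=f["pixels"];hsv=cv2.cvtColor(im,cv2.COLOR_RGB2HSV)
    roi=np.zeros(im.shape[:2],np.uint8);roi[185:312,222:352]=255
    m=cv2.inRange(hsv,(19,85,110),(28,150,255))&roi
    m=cv2.morphologyEx(m,cv2.MORPH_CLOSE,np.ones((3,3)))
    c=max(cv2.findContours(m,0,2)[0],key=cv2.contourArea)
    hull=cv2.convexHull(c)
    box=cv2.boxPoints(cv2.minAreaRect(hull))
    P=np.array([plane(f,u,v,.015) for u,v in box]);
    r=cv2.minAreaRect((np.array([plane(f,*p[0],.015)[:2] for p in hull])*1000).astype(np.float32))
    print("board",r)
    y=cv2.inRange(hsv,(20,200,90),(30,255,255))
    ys,xs=np.nonzero(y&roi)
    Y=np.array([plane(f,a,b,.1)[:2] for a,b in zip(xs,ys)])*1000
    print("strap",cv2.minAreaRect(Y.astype(np.float32)))
    vx=cv2.fitLine(Y.astype(np.float32),cv2.DIST_L2,0,.01,.01).ravel();print("line",vx)
    rm=cv2.inRange(hsv,(0,170,60),(8,255,255))&roi; ys,xs=np.nonzero(rm);print("red",xs.mean(),ys.mean(),len(xs))
    return f
E
python3 - <<'E'
from meas import *
f=meas()
for n,u,v,z in [("pivot top",180+541/3.6,150+352/3.5,.104),("keeper",180+232/3.6,150+377/3.5,.115),("stop",180+303/3.6,150+397/3.5,.1),("bone c", 180+391/3.6,150+367/3.5,.066),("jar",180+689/3.6,150+247/3.5,.075),("vert",180+270/3.6,150+75/3.5,.024),("s1",180+200/3.6,150+223/3.5,.015),("s2",180+552/3.6,150+196/3.5,.015),("s3",180+579/3.6,150+489/3.5,.015),("s4",180+223/3.6,150+518/3.5,.015)]:
    print(n,plane(f,u,v,z).round(4))
g=grab_frame("scene")
print("grip tri",tri(f,(180+484/3.6,150+272/3.5),g,(110+307/3.6,150+118/3.6)))
print("lever top end scene/top")
E
```

```text
board ((450.86187744140625, -75.85995483398438), (260.10009765625, 299.88482666015625), 5.368045806884766)
strap ((526.2996826171875, -109.0681381225586), (223.36639404296875, 24.65662384033203), 44.61369323730469)
line [   0.7151174     0.69900435  533.17395    -101.71414   ]
red 311.21259842519686 226.44094488188978 127
pivot top [ 0.4596 -0.176   0.104 ]
keeper [0.4396 0.041  0.115 ]
stop [ 0.4249 -0.0089  0.1   ]
bone c [ 0.4452 -0.0736  0.066 ]
jar [ 0.5374 -0.2898  0.075 ]
vert [0.669  0.0172 0.024 ]
s1 [0.5524 0.069  0.015 ]
s2 [ 0.5775 -0.2005  0.015 ]
s3 [ 0.3483 -0.2224  0.015 ]
s4 [0.3229 0.0478 0.015 ]
grip tri (array([ 0.51800188, -0.1196012 ,  0.19900824]), np.float64(0.003962196917207975))
lever top end scene/top
```

```bash
cat > go.py <<'E'
from h import *
from scipy.spatial.transform import Rotation as Ro
C=np.array([.4509,-.0759]);yaw=np.radians(5.37)
ex=np.array([np.cos(yaw),np.sin(yaw)]);ey=np.array([-ex[1],ex[0]]);PIV=C-.1*ey
def fx(x,y): return C+x*ex+y*ey
def cur():
    s=get_state();return s,Ro.from_euler('xyz',s["ee_rot"]).as_matrix()
def Rdown(psi):
    x=np.array([0,0,-1.]);z=np.array([np.cos(psi),np.sin(psi),0]);return np.c_[x,np.cross(z,x),z]
def rel(p,psi,verbose=True):
    s,R=cur(); Rt=Rdown(psi)
    alt=Rdown(psi+np.pi)
    w1=Ro.from_matrix(R.T@Rt).as_rotvec();w2=Ro.from_matrix(R.T@alt).as_rotvec()
    w=w1 if np.linalg.norm(w1)<np.linalg.norm(w2) else w2
    print(np.round(R.T@(np.array(p)-s["eef_pos"]),4),"rot",np.round(w,4))
def strapxy(th,r,off): # off: distance to clockwise side (−normal)
    a=th+yaw;return PIV+r*np.array([np.cos(a),np.sin(a)])+off*np.array([np.sin(a),-np.cos(a)])
E
python3 - <<'E'
from go import *
s,R=cur();print(R.round(3))
th=.685
p=strapxy(th,.165,.06);print(p)
rel([*p,.25],th+yaw-np.pi/2)
rel([*p,.083],th+yaw-np.pi/2)
E
```

```text
[[-0.    -0.976 -0.22 ]
 [ 0.    -0.22   0.976]
 [-1.     0.     0.   ]]
[ 0.6198497  -0.10227837]
[-0.0576 -0.5822  0.4388] rot [-5.57e-01  4.00e-04  0.00e+00]
[ 0.1094 -0.5822  0.4387] rot [-5.57e-01  4.00e-04  0.00e+00]
```

```bash
python3 -m crank '[[-0.06,0,0,0,0,0,0],[-0.06,-0.05,0.04,-0.1,0,0,0],[-0.06,-0.58,0.44,-0.557,0,0,0],[-0.06,-0.58,0.44,-0.557,0,0,0],[-0.06,-0.58,0.44,-0.557,0,0,0],[-0.06,-0.58,0.44,-0.557,0,0,0],[-0.06,-0.58,0.44,-0.557,0,0,0],[-0.06,-0.58,0.44,-0.557,0,0,0],[-0.06,-0.58,0.44,-0.557,0,0,0],[-0.06,-0.58,0.44,-0.557,0,0,0]]'; python3 -c "
from go import *
print(get_state()['q']);th=.685
rel([*strapxy(th,.165,.06),.25],th+yaw-np.pi/2)"
```

```text
t: 1.6
eef_pos: [0.5116, -0.2261, 0.2529]
ee_rot: [-2.515, 1.57, -0.166]
force: [0.6, -1.4, -0.4]
width: 0.0006
[-6.61455780e-02  1.33457599e-01 -1.50766826e-01  9.71000363e-05
 -1.28563748e+00 -7.25602282e-01]
[ 0.003  -0.1641  0.0121] rot [ 0.0004 -0.0008  0.0006]
```

```bash
python3 -m crank '[[0,-0.164,0.012,0,0,0,0],[0,-0.164,0.012,0,0,0,0],[0,-0.164,0.012,0,0,0,0],[0,-0.164,0.012,0,0,0,0],[0,-0.164,0.012,0,0,0,0]]'
python3 - <<'E'
from go import *
th=.685
rel([*strapxy(th,.165,.06),.083],th+yaw-np.pi/2)
for n in("scene","wrist","top"):cv2.imwrite(f"pics/{n}1.png",grab_frame(n)["pixels"][:,:,::-1])
E
```

```text
t: 2.22
eef_pos: [0.6186, -0.1042, 0.2522]
ee_rot: [0.958, 1.57, -2.976]
force: [-0.5, -1.3, 0.0]
width: 0.0007
[ 0.1692 -0.0023  0.0004] rot [ 0.0005  0.0003 -0.0005]
```

View pics/scene1.png

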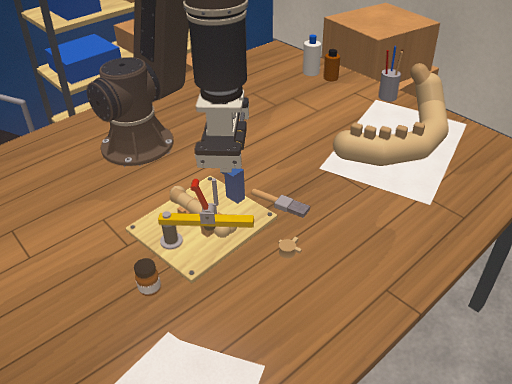

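View pics/wrist1.png

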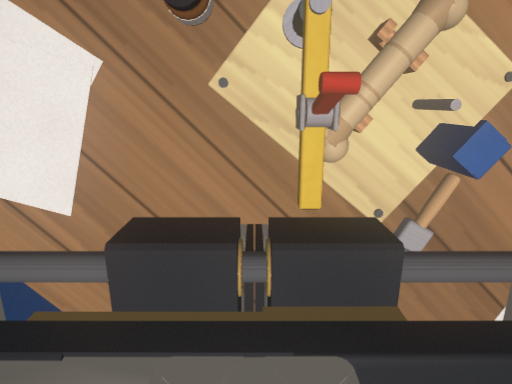

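Run:
```python
from go import *
s,R=cur()
for n in("scene","wrist","top"):
    f=grab_frame(n);print(n,proj(f,s["eef_pos"]),proj(f,s["eef_pos"]+[0,0,.07]), proj(f,[*strapxy(.685,.205,0),.1]),proj(f,[*strapxy(.685,.165,.0125),.1]), proj(f,[*strapxy(.685,.165,.06),.083]))
print(-f["extrinsics"][:3,:3].T@f["extrinsics"][:3,3])
```

```text
scene [226.63330994 181.09230383] [224.55321745 152.53720607] [251.89120863 217.41903078] [234.21069963 220.5740581 ] [232.50970413 240.38631615]
wrist [253.51977124 218.55216295] [253.39542822 276.78383634] [308.92685724 207.60726025] [298.87121988 172.04081093] [254.44116005 168.894551  ]
top [310.95086274 181.43848344] [315.72228249 177.71575413] [273.90602445 192.1831004 ] [288.29152331 200.0786126 ] [300.80928106 187.8944376 ]
[0.51589349 0.02300603 1.17448413]
```

View pics/top1.png

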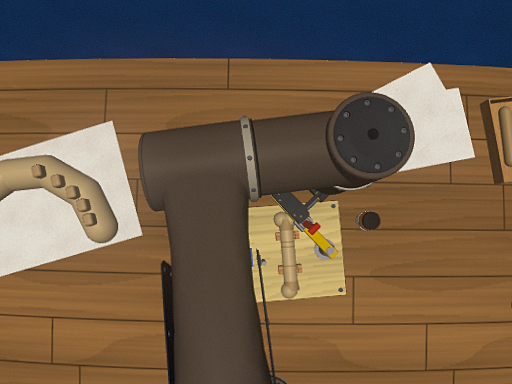

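Run:
```python
from go import *
s,R=cur();f=grab_frame("wrist");E=f["extrinsics"]
print(E[:3,:3]@s["eef_pos"]+E[:3,3], R.T@(-E[:3,:3].T@E[:3,3]-s["eef_pos"]))
g=cv2.imread("pics/scene1.png")
cv2.imwrite("pics/z1.png",cv2.resize(g[70:270,120:320],None,fx=3,fy=3,interpolation=cv2.INTER_CUBIC))
```

```text
[-0.00029513 -0.01751522 -0.20374994] [-1.92096489e-01  7.01415746e-02  8.18403175e-05]
```

View pics/z1.png

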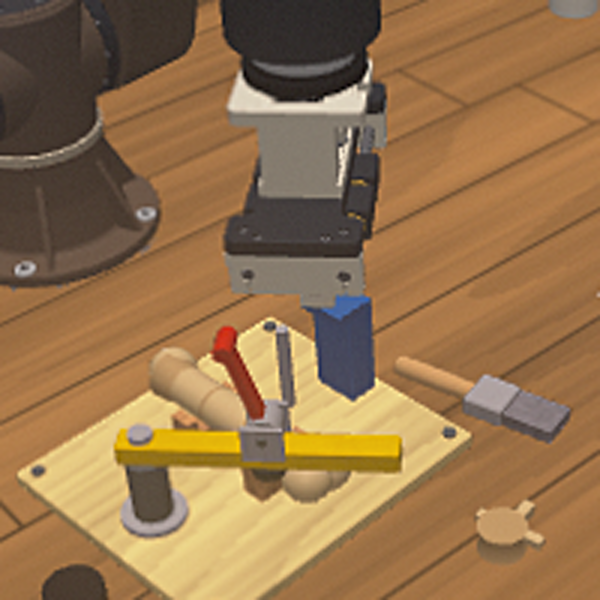

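Gripper and strap are where the projections put them. In the scene view the gripper body hides the fingers. Descending beside the strap.

```bash
python3 -m crank '[[0.06,0,0,0,0,0,0],[0.12,0,0,0,0,0,0],[0.167,0,0,0,0,0,0],[0.167,0,0,0,0,0,0],[0.167,0,0,0,0,0,0]]'
python3 - <<'E'
from go import *
f=grab_frame("wrist");cv2.imwrite("pics/w2.png",f["pixels"][:,:,::-1])
f=grab_frame("scene");cv2.imwrite("pics/s2.png",cv2.resize(f["pixels"][70:270,120:320,::-1],None,fx=3,fy=3))
s,R=cur()
th0=.685
# rows of the sweep relative to the current pose: offsets 0.033
for th in np.r_[.685,.685+np.arange(1,9)*.1108]:
    p=strapxy(th,.165,.0335);dp=R.T@(np.array([*p,.083])-s["eef_pos"]);print(round(th,3),dp.round(4),round(-(th-.685),3))
E
```

```text
t: 3.2
eef_pos: [0.6203, -0.1046, 0.0876]
ee_rot: [-2.562, 1.568, -0.212]
force: [-0.2, 0.8, 0.9]
width: 0.0003
0.685 [ 0.0052 -0.0008  0.0285] -0.0
0.796 [ 0.0051 -0.0035  0.047 ] -0.111
0.907 [ 0.0051 -0.0042  0.0656] -0.222
1.017 [ 0.005  -0.0027  0.0842] -0.332
1.128 [0.005  0.0007 0.1025] -0.443
1.239 [0.0049 0.0062 0.1203] -0.554
1.35 [0.0048 0.0136 0.1375] -0.665
1.461 [0.0047 0.0229 0.1536] -0.776
1.571 [0.0047 0.0339 0.1687] -0.886
```

View pics/w2.png

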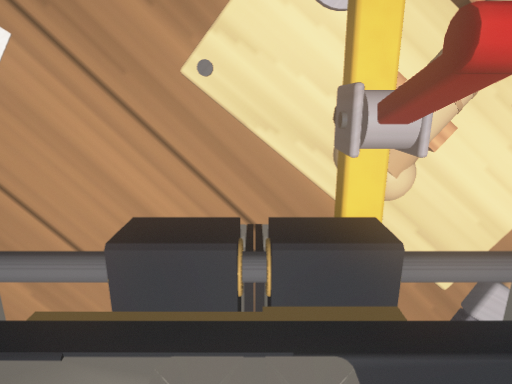

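View pics/s2.png

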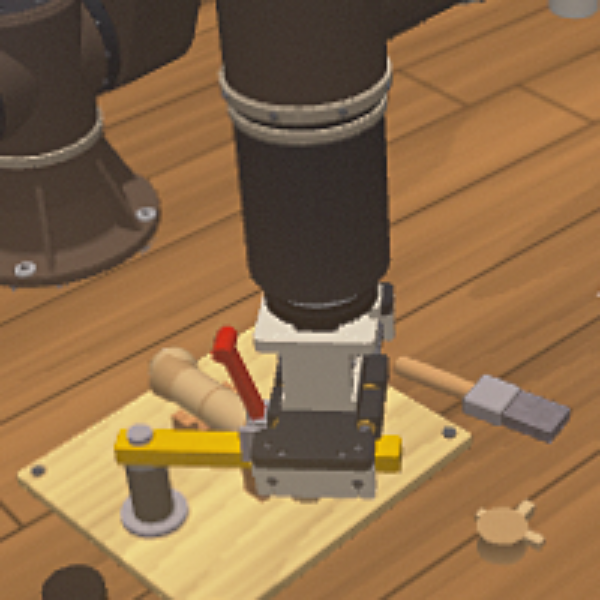

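The fingers are down beside the bar on its clockwise side, level with it and clear of the lever. Starting the sweep at half pace.

```bash
python3 -m crank '[[0.002,-0.001,0.014,0,0,0,0],[0.002,-0.001,0.0285,0,0,0,0],[0.002,-0.002,0.038,-0.055,0,0,0],[0.002,-0.0035,0.047,-0.111,0,0,0],[0.002,-0.004,0.056,-0.166,0,0,0],[0.002,-0.0042,0.0656,-0.222,0,0,0],[0.002,-0.0035,0.075,-0.277,0,0,0],[0.002,-0.0027,0.0842,-0.332,0,0,0],[0.002,-0.001,0.093,-0.388,0,0,0],[0.002,0.0007,0.1025,-0.443,0,0,0]]'
python3 - <<'E'
from go import *
f=grab_frame("wrist");cv2.imwrite("pics/w3.png",f["pixels"][:,:,::-1])
f=grab_frame("scene");cv2.imwrite("pics/s3.png",cv2.resize(f["pixels"][70:270,120:320,::-1],None,fx=3,fy=3))
s,R=cur();print(s["force"],s["eef_pos"])
for th in 1.128+np.arange(1,9)*.0554:
    p=strapxy(th,.165,.0335);dp=R.T@(np.array([*p,.083])-s["eef_pos"]);print(round(th,3),dp.round(4),round(-(th-1.128),3))
E
```

```text
t: 4.55
eef_pos: [0.5456, -0.031, 0.0841]
ee_rot: [-2.419, 1.57, 0.376]
force: [-0.7, 0.2, -0.7]
width: 0.0006
[0.45187643 0.97477372 0.28276715] [ 0.54534752 -0.0308948   0.08414217]
1.183 [ 0.0011 -0.0017  0.0062] -0.055
1.239 [ 0.0011 -0.0028  0.0155] -0.111
1.294 [ 0.0011 -0.0034  0.0248] -0.166
1.35 [ 0.0011 -0.0034  0.0341] -0.222
1.405 [ 0.0011 -0.003   0.0434] -0.277
1.46 [ 0.0011 -0.002   0.0527] -0.332
1.516 [ 0.0011 -0.0006  0.0619] -0.388
1.571 [0.0011 0.0014 0.071 ] -0.443
```

View pics/w3.png

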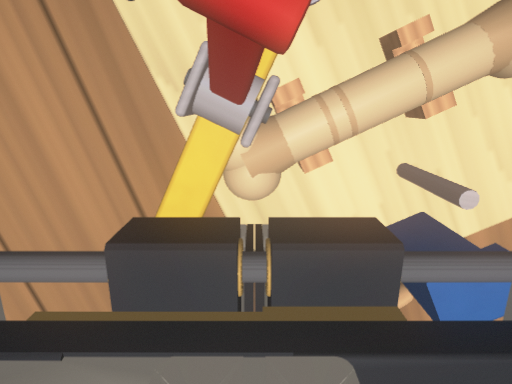

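View pics/s3.png

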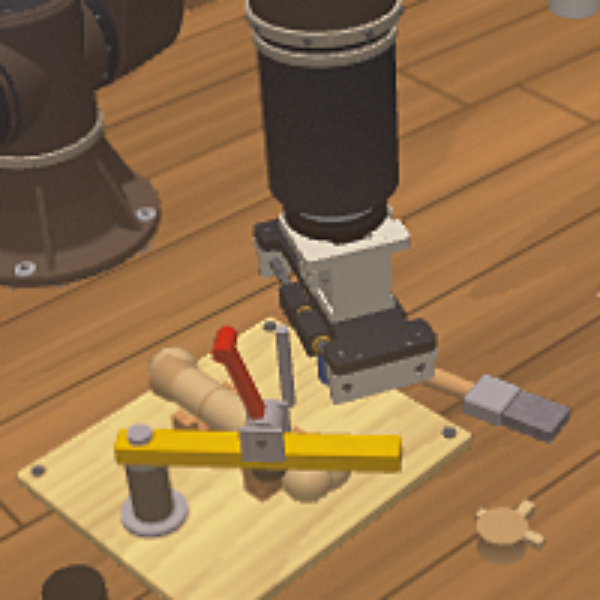

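The strap has not moved, although the TCP reading crossed its line with no force. I need to find out why before going on.

Run:
```python
from go import *
s,R=cur();print(s["eef_pos"],s["force"],s["width"])
T=s["eef_pos"]
for n in("scene","wrist","top"):
    f=grab_frame(n);im=f["pixels"][:,:,::-1].copy()
    k=6
    pts={"tcp":T,"b":T+[0,0,.066],"end":[*strapxy(.685,.205,0),.1],"pp":[*strapxy(.685,.165,0),.1]}
    px={a:proj(f,b) for a,b in pts.items()};print(n,{a:b.round(0) for a,b in px.items()})
    c=px["tcp"].astype(int);x0=max(0,c[0]-65);y0=max(0,c[1]-50)
    z=cv2.resize(im[y0:y0+100,x0:x0+130],None,fx=k,fy=k,interpolation=cv2.INTER_CUBIC)
    for a,b in px.items():cv2.circle(z,tuple(((b-[x0,y0])*k).astype(int)),4,(0,255,0) if a!="tcp" else (255,0,255),-1)
    cv2.imwrite(f"pics/chk_{n}.png",z)
```

```text
[ 0.54534752 -0.0308948   0.08414217] [0.45187643 0.97477372 0.28276715] 0.0006292738063799065
scene {'tcp': array([236., 210.]), 'b': array([234., 188.]), 'end': array([252., 217.]), 'pp': array([235., 217.])}
wrist {'tcp': array([254., 218.]), 'b': array([255., 272.]), 'end': array([157., 260.]), 'pp': array([183., 201.])}
top {'tcp': array([273., 216.]), 'b': array([274., 215.]), 'end': array([274., 192.]), 'pp': array([285., 203.])}
```

View pics/chk_scene.png

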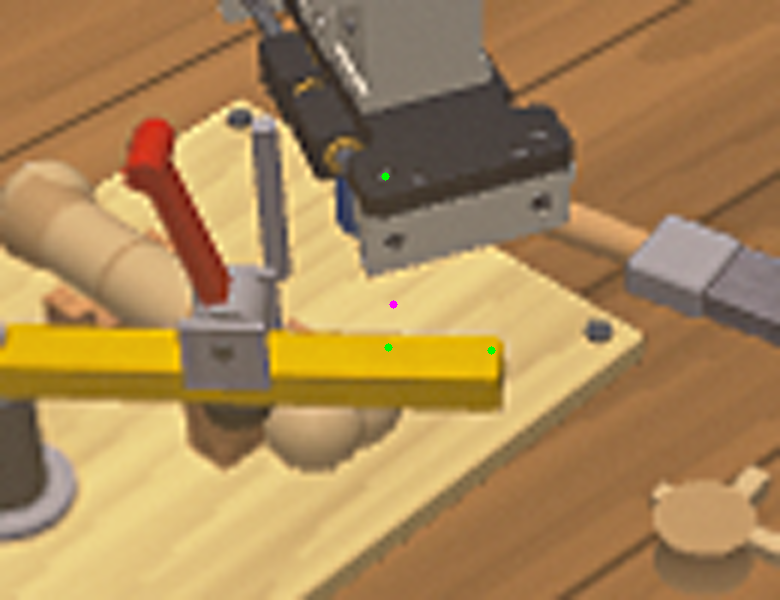

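View pics/chk_wrist.png

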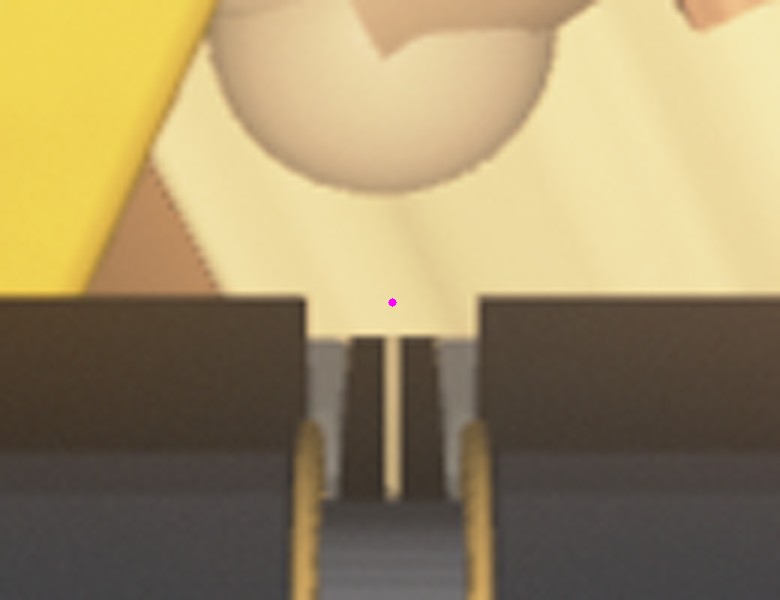

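In the scene crop the reported TCP (magenta) is in empty space. In the wrist crop the fingertips end above it. It looks as though the real fingertips sit higher than the reported TCP, so I'll measure the offset.

Run:
```python
from go import *
s,R=cur();T=s["eef_pos"]
f=grab_frame("scene")
for y in(-.039,.039):
  for h in (.066,.08,.1):
    for z in (-.0965,.0965): print("body",h,y,z,proj(f,T+R@[-h,y,z]).round(1))
w=grab_frame("wrist")
for h in(0,.01,.02,.03,.035,.04):
    print(h,[proj(w,T+R@[-h,y,z]).round(1) for y,z in((.0095,-.004),(.0095,.004),(-.0095,.004))])
f0=cv2.imread("pics/wrist0.png");cv2.imwrite("pics/w0z.png",cv2.resize(f0[200:330,40:470],None,fx=1.85,fy=1.85*2,interpolation=cv2.INTER_CUBIC))
```

```text
body 0.066 -0.039 -0.0965 [265.8 209.8]
body 0.066 -0.039 0.0965 [236.1 162.8]
body 0.08 -0.039 -0.0965 [265.7 204.9]
body 0.08 -0.039 0.0965 [235.9 158.2]
body 0.1 -0.039 -0.0965 [265.7 197.9]
body 0.1 -0.039 0.0965 [235.5 151.5]
body 0.066 0.039 -0.0965 [232.4 219.1]
body 0.066 0.039 0.0965 [206.2 170.1]
body 0.08 0.039 -0.0965 [232.1 214.2]
body 0.08 0.039 0.0965 [205.7 165.5]
body 0.1 0.039 -0.0965 [231.6 207.2]
body 0.1 0.039 0.0965 [205.  158.8]
0 [array([247.1, 204.1]), array([260.1, 204.1]), array([260., 233.])]
0.01 [array([246.7, 209.2]), array([260.5, 209.2]), array([260.3, 239.5])]
0.02 [array([246.3, 215. ]), array([260.8, 215. ]), array([260.6, 246.6])]
0.03 [array([245.9, 221.4]), array([261.2, 221.4]), array([261. , 254.6])]
0.035 [array([245.7, 224.8]), array([261.4, 224.8]), array([261.2, 258.8])]
0.04 [array([245.5, 228.5]), array([261.7, 228.5]), array([261.4, 263.4])]
```

View pics/w0z.png

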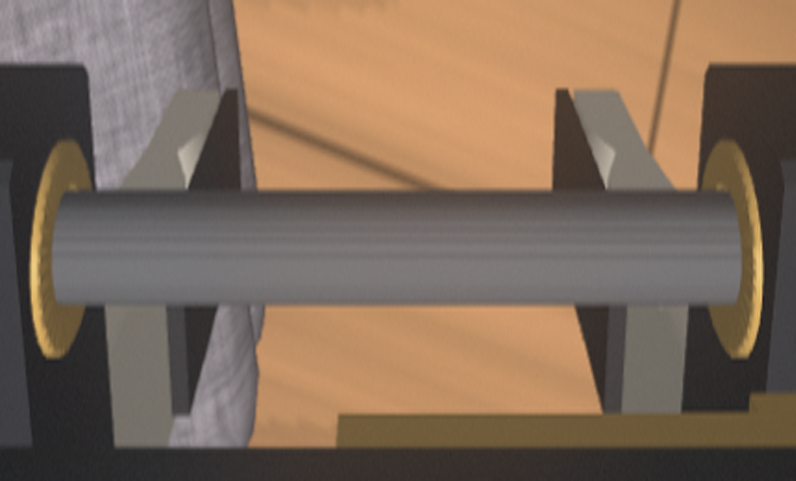

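Two independent views agree. The body edge in the scene view and the finger ends in the wrist view both put the real fingertips about 35 mm behind the reported TCP along the tool axis. So the first sweep passed over the strap, with the tip at about 119 mm. I'll go back over the same path and use reported z = true tip − 0.035 from here on.

Run:
```python
from go import *
th=.685
rel([*strapxy(th,.165,.055),.1],th+yaw-np.pi/2)
```

```text
[-0.0163  0.039  -0.0885] rot [ 4.424e-01 -3.000e-04  3.000e-04]
```

```bash
python3 -m crank '[[-0.016,0,0,0,0,0,0],[-0.016,0.02,-0.045,0.15,0,0,0],[-0.016,0.039,-0.0885,0.3,0,0,0],[-0.016,0.039,-0.0885,0.442,0,0,0],[-0.016,0.039,-0.0885,0.442,0,0,0],[-0.016,0.039,-0.0885,0.442,0,0,0]]'
python3 - <<'E'
from go import *
th=.685
rel([*strapxy(th,.165,.055),.05],th+yaw-np.pi/2)
E
```

```text
t: 5.65
eef_pos: [0.6161, -0.0986, 0.1001]
ee_rot: [-2.356, 1.57, -0.003]
force: [-0.9, 0.7, 0.5]
width: 0.0005
[ 0.0501 -0.     -0.0002] rot [ 0.0043 -0.0004  0.0004]
```

```bash
python3 -m crank '[[0.025,0,0,0,0,0,0],[0.05,0,0,0,0,0,0],[0.05,0,0,0,0,0,0],[0.05,0,0,0,0,0,0]]'
python3 - <<'E'
from go import *
s,R=cur();T=s["eef_pos"];print(T)
f=grab_frame("wrist");cv2.imwrite("pics/w4.png",f["pixels"][:,:,::-1])
f=grab_frame("scene");cv2.imwrite("pics/s4.png",cv2.resize(f["pixels"][130:270,120:320,::-1],None,fx=4,fy=4))
for y in(-.039,.039):print("body corner",(proj(f,T+R@[-.101,y,-.0965])-[120,130])*4)
for th in np.r_[.685+np.arange(0,17)*.0554]:
    p=strapxy(th,.165,.0335);dp=R.T@(np.array([*p,.050])-s["eef_pos"]);print(round(th,3),dp.round(4),round(-(th-.685),3))
E
```

```text
t: 6.15
eef_pos: [0.6168, -0.0985, 0.0507]
ee_rot: [-2.546, 1.57, -0.194]
force: [-0.2, -0.3, 0.0]
width: 0.0004
[ 0.61679135 -0.0984543   0.05068485]
body corner [503.10288492 475.563082  ]
body corner [349.28644921 470.95305166]
0.685 [0.0007 0.0004 0.0216] -0.0
0.74 [ 0.0007 -0.0012  0.0308] -0.055
0.796 [ 0.0006 -0.0023  0.0401] -0.111
0.851 [ 0.0006 -0.0029  0.0494] -0.166
0.907 [ 0.0006 -0.003   0.0587] -0.222
0.962 [ 0.0006 -0.0026  0.068 ] -0.277
1.017 [ 0.0006 -0.0016  0.0773] -0.332
1.073 [ 0.0006 -0.0002  0.0865] -0.388
1.128 [0.0006 0.0018 0.0956] -0.443
1.184 [0.0006 0.0043 0.1046] -0.499
1.239 [0.0006 0.0072 0.1135] -0.554
1.294 [0.0006 0.0107 0.1221] -0.609
1.35 [0.0005 0.0146 0.1306] -0.665
1.405 [0.0005 0.019  0.1388] -0.72
1.461 [0.0005 0.0238 0.1468] -0.776
1.516 [0.0005 0.0291 0.1545] -0.831
1.571 [0.0005 0.0348 0.1619] -0.886
```

View pics/w4.png

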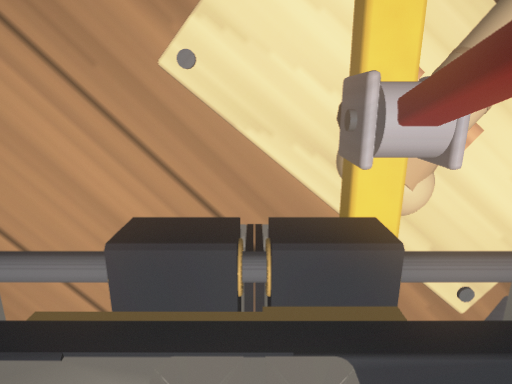

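View pics/s4.png

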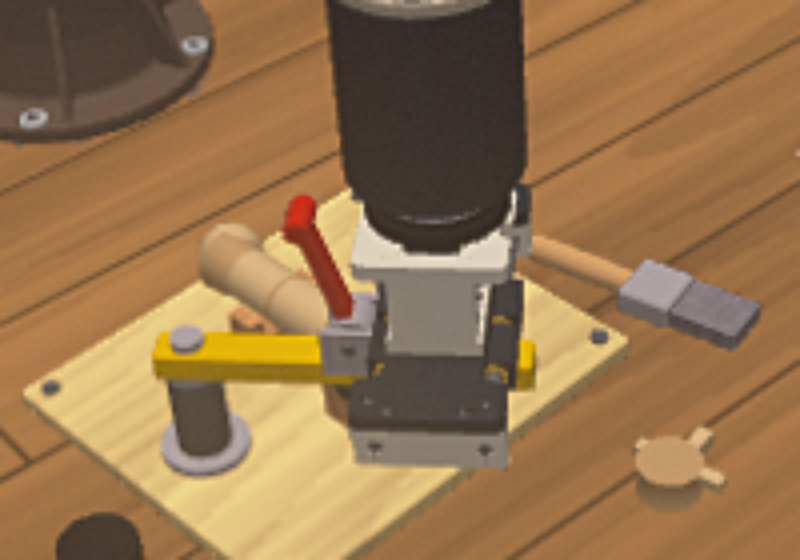

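The body edge now sits about 2 px (5 mm) higher than my 35 mm model predicts. I'll go 5 mm lower for margin, then sweep half the arc and check.

```bash
python3 -m crank '[[0.005,0,0.01,0,0,0,0],[0.005,0,0.0216,0,0,0,0],[0.005,-0.001,0.031,-0.055,0,0,0],[0.005,-0.002,0.040,-0.111,0,0,0],[0.005,-0.003,0.0494,-0.166,0,0,0],[0.005,-0.003,0.0587,-0.222,0,0,0],[0.005,-0.0026,0.068,-0.277,0,0,0],[0.005,-0.0016,0.0773,-0.332,0,0,0],[0.005,0,0.0865,-0.388,0,0,0],[0.005,0.002,0.0956,-0.443,0,0,0]]'
python3 - <<'E'
from go import *
s,R=cur();T=s["eef_pos"];print(T)
f=grab_frame("wrist");cv2.imwrite("pics/w5.png",f["pixels"][:,:,::-1])
f=grab_frame("scene");cv2.imwrite("pics/s5.png",cv2.resize(f["pixels"][130:270,120:320,::-1],None,fx=4,fy=4))
for th in 1.128+np.arange(0,9)*.0554:
    p=strapxy(th,.165,.0335);dp=R.T@(np.array([*p,.0455])-s["eef_pos"]);print(round(th,3),dp.round(4),round(-(th-1.128),3))
E
```

```text
t: 7.5
eef_pos: [0.547, -0.0316, 0.0448]
ee_rot: [-2.878, 1.57, -0.082]
force: [1.0, -1.2, 0.4]
width: 0.0001
[ 0.54695096 -0.03163001  0.04476573]
1.128 [-0.0007 -0.0002 -0.0012] -0.0
1.183 [-0.0007 -0.0018  0.008 ] -0.055
1.239 [-0.0007 -0.0029  0.0172] -0.111
1.294 [-0.0007 -0.0036  0.0265] -0.166
1.35 [-0.0008 -0.0036  0.0358] -0.222
1.405 [-0.0008 -0.0032  0.0452] -0.277
1.46 [-0.0008 -0.0023  0.0544] -0.332
1.516 [-0.0008 -0.0008  0.0636] -0.388
1.571 [-0.0008  0.0011  0.0728] -0.443
```

View pics/w5.png

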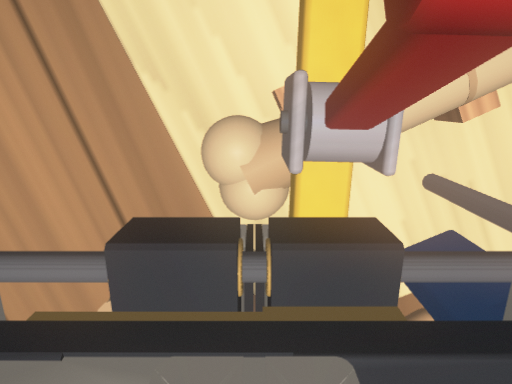

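View pics/s5.png

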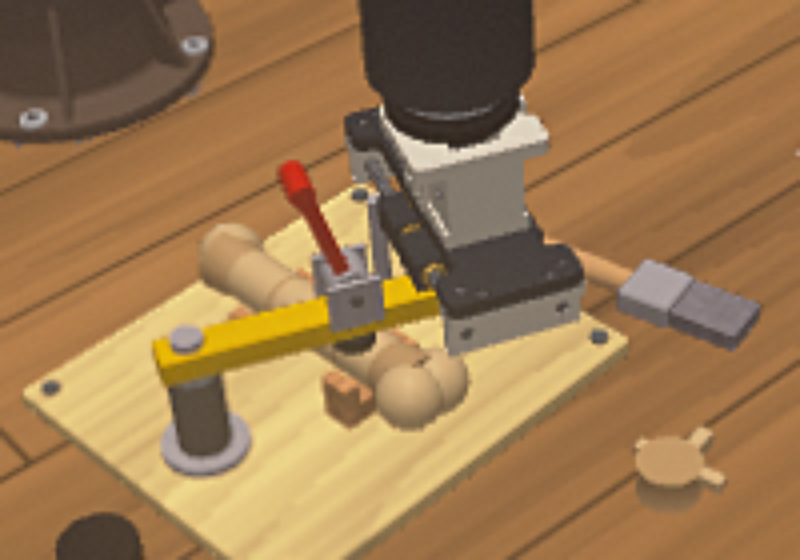

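The strap is now moving with the fingers, and the lever is still up. Continuing to the stop.

```bash
python3 -m crank '[[0,-0.002,0.008,-0.055,0,0,0],[0,-0.003,0.0172,-0.111,0,0,0],[0,-0.0035,0.0265,-0.166,0,0,0],[0,-0.0035,0.0358,-0.222,0,0,0],[0,-0.003,0.0452,-0.277,0,0,0],[0,-0.002,0.0544,-0.332,0,0,0],[0,-0.001,0.0636,-0.388,0,0,0],[0,0.001,0.069,-0.443,0,0,0]]'
python3 - <<'E'
from go import *
s,R=cur();T=s["eef_pos"];print(T,s["force"])
f=grab_frame("wrist");cv2.imwrite("pics/w6.png",f["pixels"][:,:,::-1])
f=grab_frame("scene");cv2.imwrite("pics/s6.png",cv2.resize(f["pixels"][130:270,120:320,::-1],None,fx=4,fy=4))
rel([*strapxy(1.571,.165,.0335),.0455],yaw)
E
```

```text
t: 8.6
eef_pos: [0.4825, -0.0091, 0.0448]
ee_rot: [-2.892, 1.569, 0.346]
force: [1.2, 1.5, -0.2]
width: 0.0003
[ 0.48251181 -0.00907858  0.04484945] [ 1.1728436   1.54960627 -0.2384431 ]
[-0.0007 -0.0016  0.0038] rot [ 0.0012 -0.0006  0.0002]
```

View pics/w6.png

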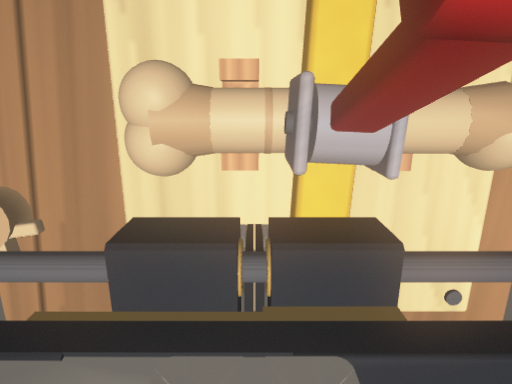

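View pics/s6.png

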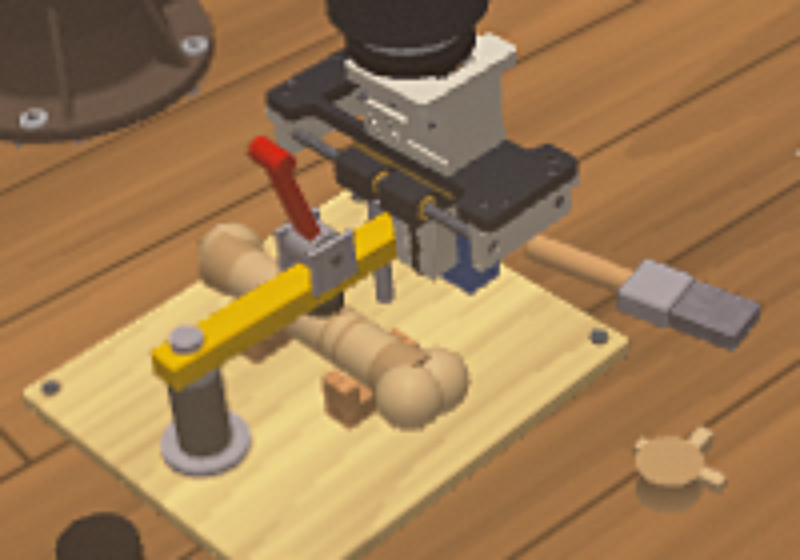

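Nearly across. I'll push in small steps until contact with the stop shows in the force.

```bash
python3 -m crank '[[0,0,0.002,0,0,0,0],[0,0,0.004,0,0,0,0],[0,0,0.004,0,0,0,0]]'; python3 -m crank '[[0,0,0.002,0,0,0,0],[0,0,0.003,0,0,0,0],[0,0,0.003,0,0,0,0]]'
python3 - <<'E'
from go import *
s,R=cur();print(s["eef_pos"],(R.T@s["force"]).round(2))
f=grab_frame("wrist");cv2.imwrite("pics/w7.png",f["pixels"][:,:,::-1])
rel([*strapxy(1.571,.165,.0335),.0455],yaw)
E
```

```text
t: 9.07
eef_pos: [0.4784, -0.0099, 0.0445]
ee_rot: [-3.013, 1.571, 0.223]
force: [1.5, 0.2, 1.3]
width: 0.0005
t: 9.45
eef_pos: [0.4752, -0.0102, 0.0444]
ee_rot: [0.015, 1.571, -3.032]
force: [2.0, 0.5, -0.0]
width: 0.0006
[ 0.47521972 -0.01022688  0.04443527] [ 0.03 -0.3  -2.01]
[-0.0011 -0.0019 -0.0031] rot [ 0.0012  0.0002 -0.0001]
```

View pics/w7.png

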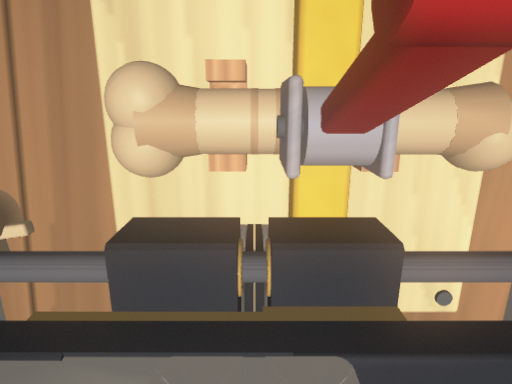

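```bash
python3 -m crank '[[0,0,0.002,0,0,0,0],[0,0,0.004,0,0,0,0],[0,0,0.004,0,0,0,0]]'; python3 -m crank '[[0,0,0.002,0,0,0,0],[0,0,0.003,0,0,0,0],[0,0,0.003,0,0,0,0]]'
python3 - <<'E'
from go import *
s,R=cur();print(s["eef_pos"],(R.T@s["force"]).round(2))
f=grab_frame("wrist");cv2.imwrite("pics/w8.png",f["pixels"][:,:,::-1])
f=grab_frame("scene");cv2.imwrite("pics/s8.png",cv2.resize(f["pixels"][130:270,120:320,::-1],None,fx=4,fy=4))
E
```

```text
t: 9.88
eef_pos: [0.475, -0.0098, 0.0454]
ee_rot: [-3.059, 1.564, 0.179]
force: [9.8, -2.3, -5.6]
width: 0.0001
t: 10.25
eef_pos: [0.4749, -0.0093, 0.0462]
ee_rot: [-3.047, 1.559, 0.191]
force: [17.8, -3.2, -8.4]
width: 0.0005
[ 0.47492731 -0.00931438  0.04615783] [  8.55   4.92 -17.34]
```

View pics/w8.png

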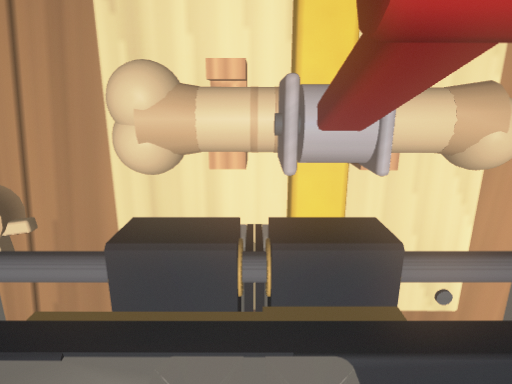

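View pics/s8.png

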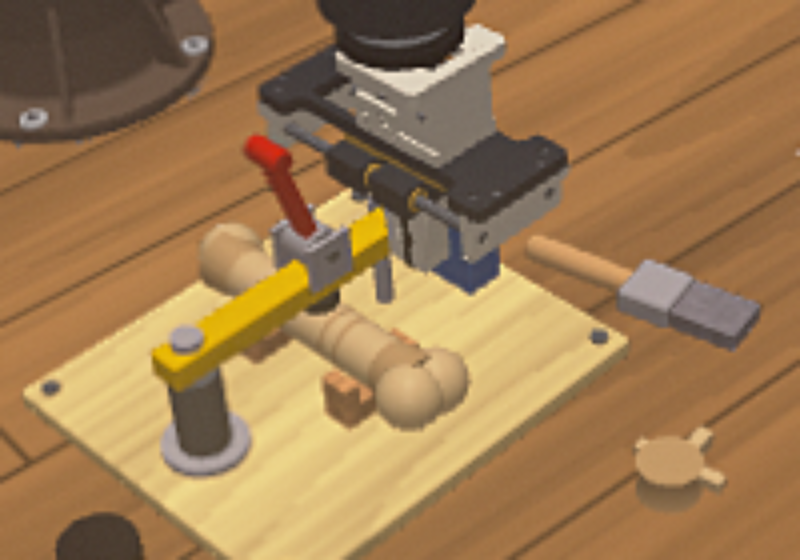

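The force rose to 18 N with no further motion, so the strap is against its stop pin and the lever is still up. Backing off sideways and then up.

```bash
python3 -m crank '[[0,0,-0.02,0,0,0,0],[0,0,-0.04,0,0,0,0],[-0.06,0,-0.04,0,0,0,0],[-0.12,0,-0.04,0,0,0,0],[-0.175,0,-0.04,0,0,0,0],[-0.175,0,-0.04,0,0,0,0],[-0.175,0,-0.04,0,0,0,0]]'
python3 - <<'E'
from go import *
s,R=cur();print(s["eef_pos"],s["force"])
f=grab_frame("scene");cv2.imwrite("pics/s9.png",cv2.resize(f["pixels"][110:270,110:330,::-1],None,fx=3.6,fy=3.6))
meas()if 0 else None
f=grab_frame("wrist");cv2.imwrite("pics/w9.png",f["pixels"][:,:,::-1])
rel([*fx(0,-.055),.215],yaw)
E
```

```text
t: 11.22
eef_pos: [0.5074, -0.0071, 0.219]
ee_rot: [-0.413, 1.57, 2.823]
force: [0.3, 0.4, -1.0]
width: 0.0004
[ 0.50736191 -0.00714362  0.21904606] [ 0.34334672  0.35799991 -1.02485845]
[0.0033 0.1179 0.0625] rot [ 0.0011  0.0028 -0.0004]
```

View pics/s9.png

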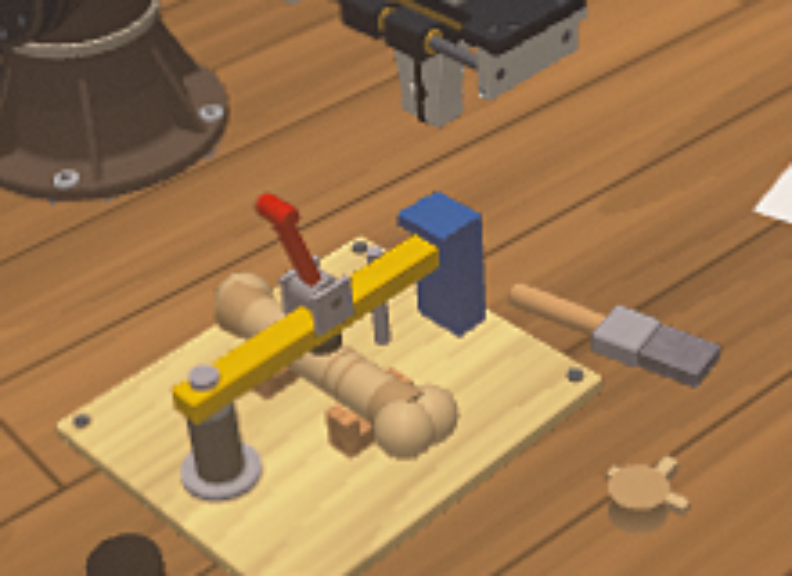

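View pics/w9.png

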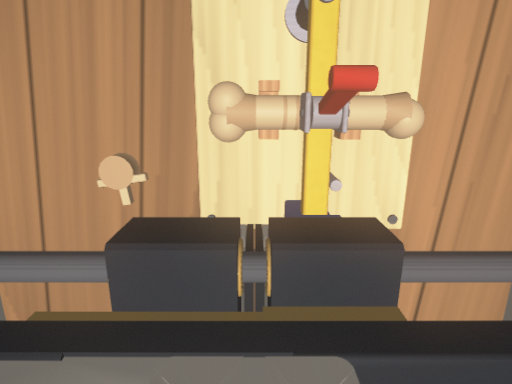

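The strap is across with its end under the keeper and the lever is up. The fingertip is visible in this view, so I'll re-check the tip offset and the lever grip position.

Run:
```python
from go import *
s,R=cur();T=s["eef_pos"]
f=grab_frame("scene");w=grab_frame("wrist")
for h in(.025,.03,.035,.04):print(h,[((proj(f,T+R@[-h,y,z])-[110,110])*3.6).round(0) for y,z in((.0095,-.0175),(-.0095,-.0175),(.0095,.0175),(.0095,0))])
def red(f):
    hsv=cv2.cvtColor(f["pixels"],cv2.COLOR_RGB2HSV);return cv2.inRange(hsv,(0,190,120),(6,255,255))|cv2.inRange(hsv,(174,190,120),(180,255,255))
# grip centroid: scene crop (278,209); wrist (354,78)
P,e=tri(f,(110+278/3.6,110+209/3.6),w,(354,78));print("grip",P,e,"fixture",(P[:2]-C)@ex,(P[:2]-C)@ey)
# strap line at z=.1 in wrist
hsv=cv2.cvtColor(w["pixels"],cv2.COLOR_RGB2HSV);m=cv2.inRange(hsv,(20,200,90),(30,255,255));m[:,:290]=0;m[:,350:]=0
ys,xs=np.nonzero(m);Y=np.array([plane(w,a,b,.1)[:2] for a,b in zip(xs,ys)]);v=cv2.fitLine(Y.astype(np.float32),2,0,.001,.001).ravel()
print("strap angle",np.arctan2(v[1],v[0])%np.pi-yaw, "fixture x of mid",(v[2:]-C)@ex)
```

```text
0.025 [array([440., 141.]), array([461., 129.]), array([401., 121.]), array([420., 131.])]
0.03 [array([439., 135.]), array([461., 122.]), array([400., 114.]), array([419., 124.])]
0.035 [array([439., 128.]), array([460., 115.]), array([400., 108.]), array([419., 118.])]
0.04 [array([438., 121.]), array([460., 109.]), array([399., 101.]), array([419., 111.])]
grip [ 0.45358313 -0.09591521  0.19312512] 0.00290894217762506 fixture 0.0007981924377398627 -0.02017846985330096Traceback (most recent call last):
  File "<stdin>", line 11, in <module>
cv2.error: OpenCV(4.12.0) /io/opencv/modules/imgproc/src/linefit.cpp:618: error: (-215:Assertion failed) npoints2 >= 0 || npoints3 >= 0 in function 'fitLine'
```

The tip offset is about 37 mm and the lever grip is at fixture (1, −20) mm, z = 193 mm. Moving behind the lever on the pivot side, then down.

```bash
python3 -m crank '[[0,0.05,0.03,0,0,0,0],[0,0.1,0.062,0,0,0,0],[0,0.118,0.0625,0,0,0,0],[0.03,0.118,0.0625,0,0,0,0],[0.06,0.118,0.0625,0,0,0,0],[0.086,0.118,0.0625,0,0,0,0],[0.086,0.118,0.0625,0,0,0,0],[0.086,0.118,0.0625,0,0,0,0]]'
python3 - <<'E'
from go import *
s,R=cur();T=s["eef_pos"];print(T,s["force"],"fix",(T[:2]-C)@ex,(T[:2]-C)@ey)
f=grab_frame("scene");cv2.imwrite("pics/s10.png",cv2.resize(f["pixels"][110:270,110:330,::-1],None,fx=3.6,fy=3.6))
f=grab_frame("wrist");cv2.imwrite("pics/w10.png",f["pixels"][:,:,::-1])
rel([*fx(0,-.055),.133],yaw)
# plan
for ph in np.radians([-5,5,15,25,35,45,55,65,75,85,90]):
    s0=.066; y=s0*np.sin(ph)-.005*np.cos(ph)-.0095; z=.116+s0*np.cos(ph)+.005*np.sin(ph)-.037
    print(int(np.degrees(ph).round()),"y",round(y,4),"zrep",round(z,4),"shift from now", (R.T@(np.array([*fx(0,y),z])-T)).round(4))
E
```

```text
t: 12.42
eef_pos: [0.4576, -0.1306, 0.1341]
ee_rot: [1.822, 1.57, -1.224]
force: [-0.0, -0.4, 1.4]
width: 0.0005
[ 0.45763683 -0.13057718  0.13405787] [-0.04447856 -0.39554736  1.38271483] fix 0.0015901893589667976 -0.055067685862707334
[0.0015 0.     0.0019] rot [ 0.0015 -0.0016 -0.0002]
-5 y -0.0202 zrep 0.1443 shift from now [-0.0103 -0.0348  0.0015]
5 y -0.0087 zrep 0.1452 shift from now [-0.0111 -0.0463  0.0015]
15 y 0.0028 zrep 0.144 shift from now [-0.01   -0.0578  0.0015]
25 y 0.0139 zrep 0.1409 shift from now [-0.0069 -0.0689  0.0015]
35 y 0.0243 zrep 0.1359 shift from now [-0.0019 -0.0793  0.0015]
45 y 0.0336 zrep 0.1292 shift from now [ 0.0048 -0.0887  0.0015]
55 y 0.0417 zrep 0.121 shift from now [ 0.0131 -0.0968  0.0014]
65 y 0.0482 zrep 0.1114 shift from now [ 0.0226 -0.1033  0.0014]
75 y 0.053 zrep 0.1009 shift from now [ 0.0331 -0.108   0.0014]
85 y 0.0558 zrep 0.0897 shift from now [ 0.0443 -0.1109  0.0014]
90 y 0.0565 zrep 0.084 shift from now [ 0.05   -0.1116  0.0014]
```

View pics/s10.png

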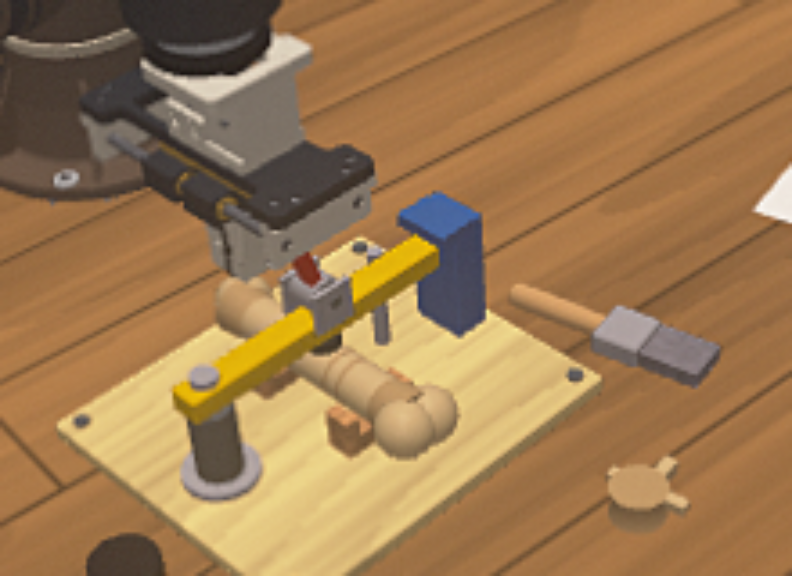

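View pics/w10.png

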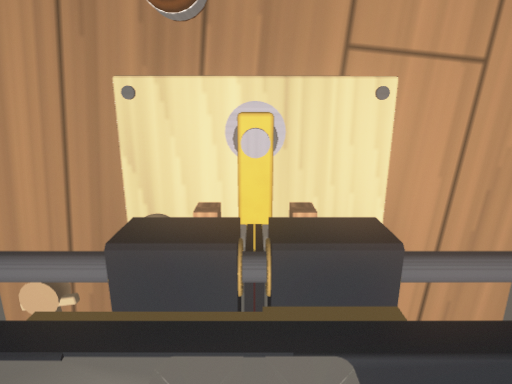

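Fingers are centred behind the lever. Pushing along the lever's arc to about 45°.

```bash
python3 -m crank '[[-0.005,-0.015,0.0015,0,0,0,0],[-0.010,-0.025,0.0015,0,0,0,0],[-0.0105,-0.035,0.0015,0,0,0,0],[-0.011,-0.046,0.0015,0,0,0,0],[-0.010,-0.058,0.0015,0,0,0,0],[-0.007,-0.069,0.0015,0,0,0,0],[-0.002,-0.079,0.0015,0,0,0,0],[0.005,-0.0885,0.0015,0,0,0,0]]'
python3 - <<'E'
from go import *
s,R=cur();T=s["eef_pos"];print(T,s["force"],"fix",(T[:2]-C)@ex,(T[:2]-C)@ey)
f=grab_frame("scene");cv2.imwrite("pics/s11.png",cv2.resize(f["pixels"][110:270,110:330,::-1],None,fx=3.6,fy=3.6))
for ph in np.radians([45,55,65,75,85,90]):
    s0=.066; y=s0*np.sin(ph)-.005*np.cos(ph)-.0095; z=.116+s0*np.cos(ph)+.005*np.sin(ph)-.037
    print(int(np.degrees(ph).round()),"shift from now", (R.T@(np.array([*fx(0,y),z])-T)).round(4))
E
```

```text
t: 13.52
eef_pos: [0.4476, -0.0415, 0.1283]
ee_rot: [-2.771, 1.57, 0.466]
force: [0.8, -1.6, 3.9]
width: 0.0006
[ 0.44761153 -0.0415447   0.12830494] [ 0.820684   -1.60122607  3.89155214] fix -5.8831441689804475e-05 0.03451227334520103
45 shift from now [-0.0009  0.0009 -0.0001]
55 shift from now [ 0.0074 -0.0072 -0.0001]
65 shift from now [ 0.0169 -0.0137 -0.0001]
75 shift from now [ 0.0274 -0.0184 -0.0001]
85 shift from now [ 0.0386 -0.0213 -0.0001]
90 shift from now [ 0.0443 -0.022  -0.0001]
```

View pics/s11.png

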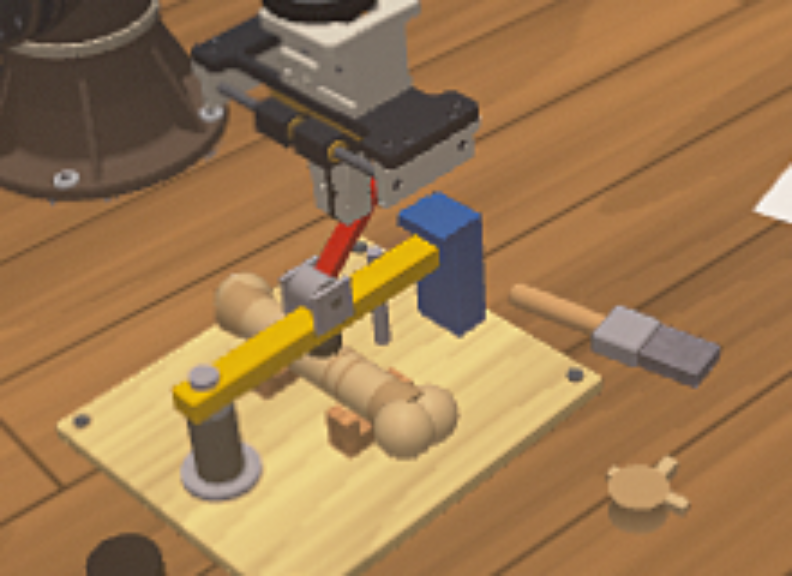

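The lever is following, with about 4 N on the tool, and the strap is still across. Continuing down.

```bash
python3 -m crank '[[0.0035,-0.004,0,0,0,0,0],[0.0075,-0.0075,0,0,0,0,0],[0.012,-0.011,0,0,0,0,0],[0.017,-0.014,0,0,0,0,0],[0.022,-0.0165,0,0,0,0,0],[0.0275,-0.0185,0,0,0,0,0],[0.033,-0.020,0,0,0,0,0],[0.0385,-0.0213,0,0,0,0,0],[0.0385,-0.0213,0,0,0,0,0]]'
python3 - <<'E'
from go import *
s,R=cur();T=s["eef_pos"];print(T,s["force"],"fix",(T[:2]-C)@ex,(T[:2]-C)@ey)
f=grab_frame("scene");cv2.imwrite("pics/s12.png",cv2.resize(f["pixels"][110:270,110:330,::-1],None,fx=3.6,fy=3.6))
E
```

```text
t: 14.7
eef_pos: [0.4446, -0.0212, 0.0892]
ee_rot: [-0.148, 1.569, 3.088]
force: [0.4, -0.4, -0.8]
width: 0.0001
[ 0.44457923 -0.02121136  0.08921795] [ 0.41891155 -0.35264292 -0.75554516] fix -0.0011748817681297439 0.05504015646443754
```

View pics/s12.png

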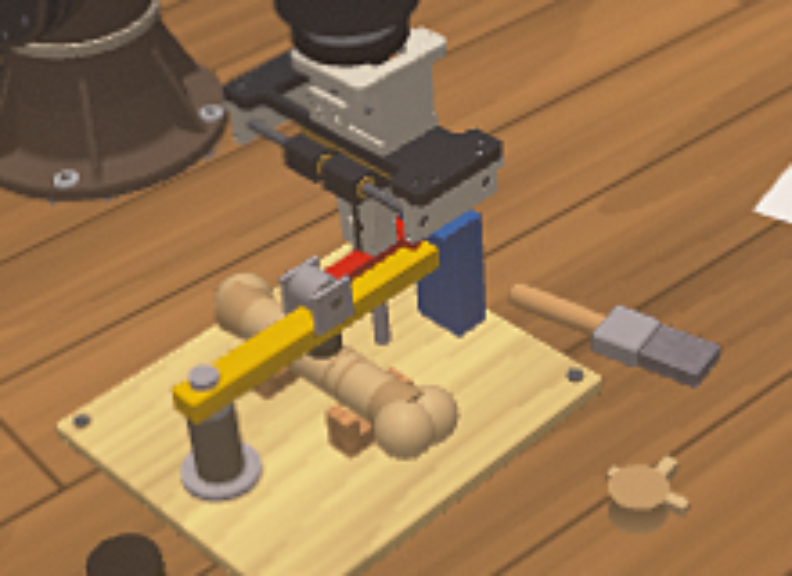

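Nearly level. Pressing down in small steps while watching the force.

```bash
python3 -m crank '[[0.003,0,0,0,0,0,0],[0.006,-0.001,0,0,0,0,0],[0.006,-0.001,0,0,0,0,0]]'; python3 -m crank '[[0.002,0,0,0,0,0,0],[0.003,0,0,0,0,0,0],[0.003,0,0,0,0,0,0]]';  python3 -m crank '[[0.002,0,0,0,0,0,0],[0.003,0,0,0,0,0,0],[0.003,0,0,0,0,0,0]]'
```

```text
t: 15.12
eef_pos: [0.4454, -0.0209, 0.0864]
ee_rot: [2.013, 1.569, -1.033]
force: [-10.9, -2.2, 31.8]
width: 0.0001
t: 15.5
eef_pos: [0.4473, -0.0207, 0.0858]
ee_rot: [2.829, 1.566, -0.215]
force: [-16.2, -0.9, 53.0]
width: 0.0004
t: 15.88
eef_pos: [0.4502, -0.0204, 0.0852]
ee_rot: [2.972, 1.56, -0.071]
force: [-17.3, -3.0, 69.8]
width: 0.0004
```

Hard stop reached: 32–70 N with under 1 mm of travel. There was some sideways drift, so I'll lift straight off and check.

```bash
python3 -m crank '[[-0.01,0,0,0,0,0,0],[-0.03,0,0,0,0,0,0],[-0.09,0,0,0,0,0,0],[-0.15,0,0,0,0,0,0],[-0.18,0,0,0,0,0,0],[-0.18,0,0,0,0,0,0]]'
python3 - <<'E'
from go import *
s,R=cur();T=s["eef_pos"];print(T,s["force"],R.round(2))
f=grab_frame("scene");cv2.imwrite("pics/s13.png",cv2.resize(f["pixels"][110:270,110:330,::-1],None,fx=3.6,fy=3.6))
f=grab_frame("wrist");cv2.imwrite("pics/w13.png",f["pixels"][:,:,::-1])
E
```

```text
t: 16.62
eef_pos: [0.4462, -0.0199, 0.2602]
ee_rot: [-2.842, 1.566, 0.395]
force: [0.6, 0.6, -0.6]
width: 0.0007
[ 0.44623192 -0.01986975  0.26016064] [ 0.57479512  0.56925459 -0.6057043 ] [[ 0.    0.09 -1.  ]
 [ 0.   -1.   -0.09]
 [-1.   -0.   -0.  ]]
```

View pics/s13.png

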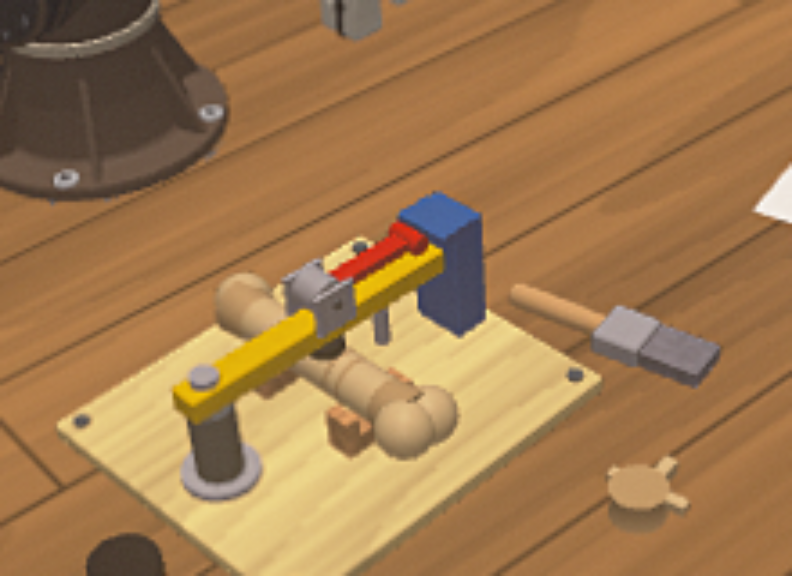

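View pics/w13.png

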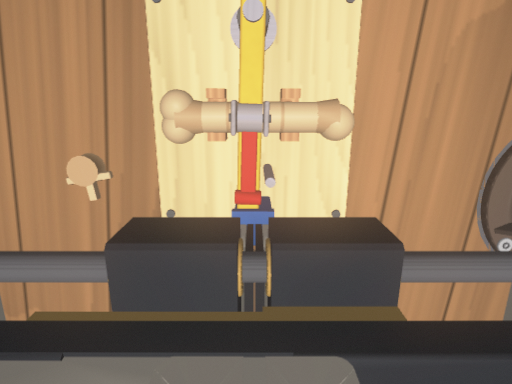

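The lever is level, but the strap end seems to have drifted slightly off the pin: in the wrist view the strap runs from column 253 at the pivot to column 247 near the end. Measuring the angle.

```bash
cat > ang.py <<'E'
from go import *
w=grab_frame("wrist");hsv=cv2.cvtColor(w["pixels"],cv2.COLOR_RGB2HSV)
m=cv2.inRange(hsv,(18,170,90),(32,255,255));m[:,:215]=0;m[:,290:]=0;m[200:]=0
mm=cv2.inRange(hsv,(0,170,80),(8,255,255))|cv2.inRange(hsv,(172,170,80),(180,255,255));mm[:,:200]=0;mm[:,300:]=0
def mid(mask,rows,z):
    P=[]
    for r in rows:
        xs=np.nonzero(mask[r])[0]
        if len(xs)>4:P.append(plane(w,(xs.min()+xs.max())/2,r,z)[:2])
    return np.array(P)
a=mid(m,range(20,95),.1);
print("red rows",np.nonzero(mm.any(1))[0][[0,-1]])
r=np.nonzero(mm.any(1))[0];b=mid(mm,range(r[0]+3,r[-1]-16),.121)
for n,P in(("yellow",a),("red",b)):
    v=cv2.fitLine(P.astype(np.float32),2,0,.001,.001).ravel();print(n,len(P),"angle",(np.arctan2(v[1],v[0])%np.pi)-yaw)
    q=P.mean(0)-PIV;print("  from pivot",np.hypot(*q),np.arctan2(q[1],q[0])-yaw)
for n,P in(("allred-all yellow",None),):
    d=b.mean(0)-a.mean(0);print(n,np.arctan2(d[1],d[0])-yaw)
# board edges in wrist at z .015 for yaw check
bm=cv2.inRange(hsv,(17,50,130),(32,165,255));
L=[];Rr=[]
for r in range(40,200):
    xs=np.nonzero(bm[r,120:400])[0]+120;L.append(plane(w,xs.min(),r,.015)[:2]);Rr.append(plane(w,xs.max(),r,.015)[:2])
for P in(L,Rr):
    v=cv2.fitLine(np.array(P,np.float32),cv2.DIST_HUBER,0,.001,.001).ravel();print("board edge",(np.arctan2(v[1],v[0])%np.pi)-np.pi/2, (v[2:]-C)@ex)
# keeper + pivot disc
E
python3 ang.py
```

```text
red rows [138 204]Traceback (most recent call last):
  File "ang.py", line 15, in <module>
    v=cv2.fitLine(P.astype(np.float32),2,0,.001,.001).ravel();print(n,len(P),"angle",(np.arctan2(v[1],v[0])%np.pi)-yaw)
      ~~~~~~~~~~~^^^^^^^^^^^^^^^^^^^^^^^^^^^^^^^^^^^^
cv2.error: OpenCV(4.12.0) /io/opencv/modules/imgproc/src/linefit.cpp:618: error: (-215:Assertion failed) npoints2 >= 0 || npoints3 >= 0 in function 'fitLine'
```

```bash
python3 - <<'E'
from go import *
w=grab_frame("wrist");hsv=cv2.cvtColor(w["pixels"],cv2.COLOR_RGB2HSV);print(hsv[50,253],hsv[80,250],hsv[70,180],hsv[60,60])
E
sed -i 's/(18,170,90),(32,255,255)/(18,185,90),(32,255,255)/' ang.py; sed -i 's/    P=\[\]/    P=[];print(mask.sum()\/\/255)/' ang.py; python3 ang.py
```

```text
[ 25 157 241] [ 25 157 240] [ 23  80 239] [ 14 123 172]
0
red rows [138 204]
668Traceback (most recent call last):
  File "ang.py", line 15, in <module>
    v=cv2.fitLine(P.astype(np.float32),2,0,.001,.001).ravel();print(n,len(P),"angle",(np.arctan2(v[1],v[0])%np.pi)-yaw)
      ~~~~~~~~~~~^^^^^^^^^^^^^^^^^^^^^^^^^^^^^^^^^^^^
cv2.error: OpenCV(4.12.0) /io/opencv/modules/imgproc/src/linefit.cpp:618: error: (-215:Assertion failed) npoints2 >= 0 || npoints3 >= 0 in function 'fitLine'
```

```bash
sed -i 's/(18,185,90),(32,255,255)/(20,130,90),(32,255,255)/; s/(17,50,130),(32,165,255)/(19,50,130),(28,110,255)/' ang.py; python3 ang.py
```

```text
2483
red rows [134 204]
640
yellow 75 angle 1.541361640319638
  from pivot 0.04392028474202342 1.520923262684713
red 27 angle 1.515377353057675
  from pivot 0.15708471519927628 1.535869403144325
allred-all yellow 1.5416696222427089
board edge 0.09415066 0.1290632358253558
board edge 0.09523523 -0.12673007691509797
```

The strap is at about 1.54 rad, which is within tolerance (above 1.51) but not hard on the pin. I'll move the arm clear and measure again from the top camera before deciding whether to nudge it.

```bash
python3 -m crank '[[0,0.06,0,0,0,0,0],[0,0.12,0,0,0,0,0],[0,0.18,0,0,0,0,0],[0,0.24,0,0,0,0,0],[0,0.30,0.05,0,0,0,0],[0,0.35,0.1,0,0,0,0],[0,0.40,0.15,0,0,0,0],[0,0.45,0.19,0,0,0,0],[0,0.45,0.19,0,0,0,0]]'
python3 - <<'E'
from go import *
from meas import meas
f=meas();g=grab_frame("scene")
cv2.imwrite("pics/t14.png",cv2.resize(f["pixels"][150:320,180:400,::-1],None,fx=3.6,fy=3.5,interpolation=cv2.INTER_CUBIC))
cv2.imwrite("pics/s14.png",cv2.resize(g["pixels"][160:260,160:285,::-1],None,fx=6,fy=6,interpolation=cv2.INTER_CUBIC))
E
```

```text
t: 18.05
eef_pos: [0.2964, -0.488, 0.2568]
ee_rot: [-0.726, 1.569, 2.509]
force: [0.4, -0.0, -0.3]
width: 0.0004
board ((450.7940368652344, -75.74311828613281), (260.1617126464844, 299.6396484375), 5.368045806884766)
strap ((454.7257385253906, -85.6880111694336), (24.44377899169922, 216.19261169433594), 3.7680423259735107)
line [ 5.5726688e-02 -9.9844605e-01  4.5714545e+02 -1.0852338e+02]
red 268.8181818181818 253.76555023923444 209
```

View pics/t14.png

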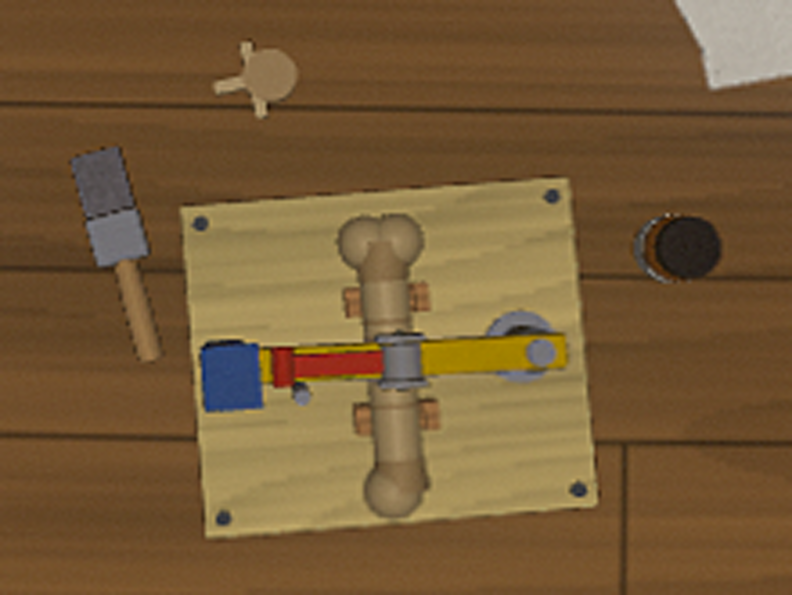

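View pics/s14.png

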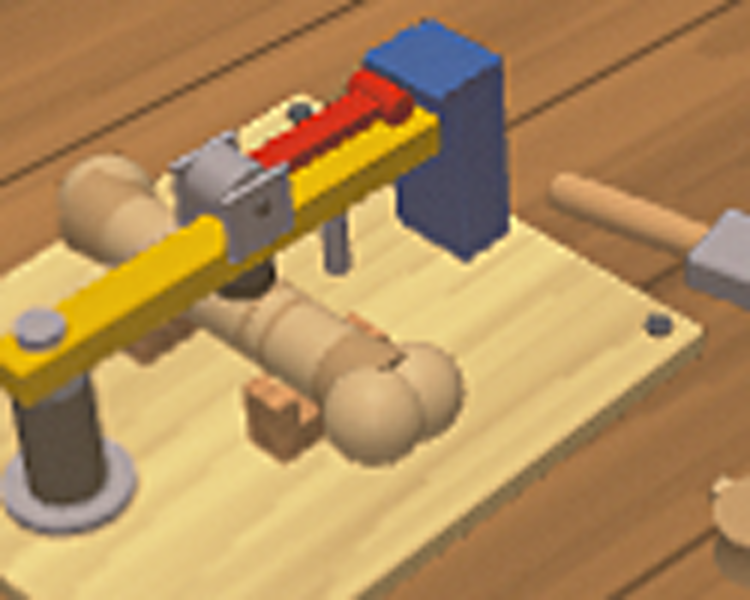

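Run:
```python
from go import *
f=grab_frame("top");g=grab_frame("scene")
P,e=tri(f,(180+283.5/3.6,150+367/3.5),g,(160+382/6,160+97/6));print("grip",P,e,"fix",(P[:2]-C)@ex,(P[:2]-C)@ey)
q=P[:2]-PIV;print("angle via grip",np.arctan2(q[1],q[0])-yaw,"lever phi",np.arctan2(np.hypot(*q)-.1,P[2]-.116)+.35)
a=cv2.imread("pics/topc.png").astype(int);b=cv2.imread("pics/t14.png").astype(int)
for n,(x0,x1,y0,y1) in {"bone ends":(330,440,450,530),"brush":(60,170,140,370),"vert":(205,310,35,125),"jar":(625,730,205,290)}.items():
    A=a[y0:y1,x0:x1].mean(2).astype(np.float32);B=b[y0:y1,x0:x1].mean(2).astype(np.float32);print(n,"shift px/3.6",cv2.phaseCorrelate(A,B,cv2.createHanningWindow(A.shape[::-1],cv2.CV_32F)))
```

```text
grip [0.44900288 0.00766106 0.11257216] 0.006036207032440348 fix 0.0059314403174541295 0.08337186515966709
angle via grip 1.538461088629972 lever phi 1.961841041711927
bone ends shift px/3.6 ((-0.07579005891650326, -0.05302447566162982), 0.6751160967350006)
brush shift px/3.6 ((-0.010354697142147984, -0.028150972539336294), 0.9182981067233615)
vert shift px/3.6 ((-0.0962224415709727, 0.027166310804240368), 0.9505378150155024)
jar shift px/3.6 ((0.031148862298188362, -0.06798432216106676), 0.9391691557173867)
```

The checks agree: strap about 1.54 rad, lever fully down, bone and bystanders unmoved. There's time left, so I'll nudge the strap back onto its pin with the same side push, clear of the lever grip.

```bash
python3 -c "
from go import *
rel([*fx(.08,.05),.25],yaw)"
```

```text
[ 0.0072 -0.4445 -0.2705] rot [-0.0004  0.0012  0.0015]
```

```bash
python3 -m crank '[[0,-0.05,-0.03,0,0,0,0],[0,-0.10,-0.06,0,0,0,0],[0,-0.15,-0.09,0,0,0,0],[0,-0.20,-0.12,0,0,0,0],[0,-0.25,-0.15,0,0,0,0],[0,-0.30,-0.18,0,0,0,0],[0,-0.35,-0.21,0,0,0,0],[0,-0.40,-0.24,0,0,0,0],[0,-0.444,-0.27,0,0,0,0],[0,-0.444,-0.27,0,0,0,0]]'; python3 -m crank '[[0,0,0,0,0,0,0],[0.06,0,0,0,0,0,0],[0.12,0,0,0,0,0,0],[0.17,0,0,0,0,0,0],[0.207,0,0,0,0,0,0],[0.207,0,0,0,0,0,0],[0.207,0,0,0,0,0,0]]';  python3 -c "
from go import *
s,R=cur();T=s['eef_pos'];print('fix',(T[:2]-C)@ex,(T[:2]-C)@ey,T[2])
f=grab_frame('wrist');cv2.imwrite('pics/w15.png',f['pixels'][:,:,::-1])
rel([*fx(.038,.05),.046],yaw)"
```

```text
t: 19.5
eef_pos: [0.5262, -0.0147, 0.2571]
ee_rot: [-0.057, 1.57, -3.098]
force: [-1.3, 0.6, -0.3]
width: 0.0003
t: 20.38
eef_pos: [0.5263, -0.019, 0.0526]
ee_rot: [3.097, 1.569, 0.05]
force: [0.2, 0.7, 0.5]
width: 0.0006
fix 0.0803816531203811 0.04963674348641055 0.05259937176611195
[ 0.0068 -0.0002  0.0428] rot [ 0.0012 -0.003   0.0003]
```

View pics/w15.png

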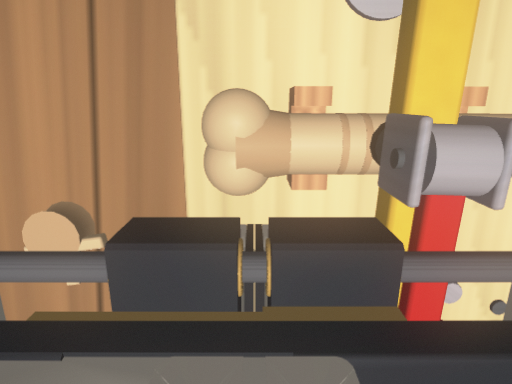

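```bash
python3 -m crank '[[0.003,0,0.015,0,0,0,0],[0.003,0,0.03,0,0,0,0],[0.003,0,0.042,0,0,0,0],[0.003,0,0.045,0,0,0,0],[0.003,0,0.045,0,0,0,0]]'; python3 -m crank '[[0,0,0.002,0,0,0,0],[0,0,0.003,0,0,0,0],[0,0,0.003,0,0,0,0]]'; python3 -m crank '[[0,0,0.002,0,0,0,0],[0,0,0.003,0,0,0,0],[0,0,0.003,0,0,0,0]]'; python3 -c "
from go import *
s,R=cur();T=s['eef_pos'];print('fix',(T[:2]-C)@ex,(T[:2]-C)@ey,T[2])"
```

```text
t: 21.05
eef_pos: [0.4807, -0.0228, 0.0483]
ee_rot: [-2.992, 1.57, 0.245]
force: [-0.2, -1.0, -0.4]
width: 0.0004
t: 21.42
eef_pos: [0.4801, -0.0228, 0.0484]
ee_rot: [-3.098, 1.567, 0.139]
force: [7.8, -1.8, -4.9]
width: 0.0005
t: 21.8
eef_pos: [0.4781, -0.0227, 0.0485]
ee_rot: [-3.042, 1.565, 0.195]
force: [9.0, -0.7, -6.0]
width: 0.0008
fix 0.032024186198624856 0.050440259971937476 0.04851504602646936
```

```bash
python3 -m crank '[[0,0,0.0015,0,0,0,0],[0,0,0.0025,0,0,0,0],[0,0,0.0025,0,0,0,0]]'; python3 -m crank '[[0,0,0.0015,0,0,0,0],[0,0,0.0025,0,0,0,0],[0,0,0.0025,0,0,0,0]]'
```

```text
t: 22.18
eef_pos: [0.4761, -0.0227, 0.0486]
ee_rot: [-3.017, 1.564, 0.221]
force: [9.9, -0.5, -7.0]
width: 0.0007
t: 22.55
eef_pos: [0.4761, -0.0224, 0.049]
ee_rot: [-3.043, 1.56, 0.195]
force: [18.8, -2.2, -13.1]
width: 0.0005
```

The force jumped to 19 N with no further motion, so the strap is back against the pin. Backing off, lifting and moving clear.

```bash
python3 -m crank '[[0,0,-0.02,0,0,0,0],[0,0,-0.05,0,0,0,0],[-0.06,0,-0.05,0,0,0,0],[-0.12,0,-0.05,0,0,0,0],[-0.18,0,-0.05,0,0,0,0],[-0.21,0,-0.05,0,0,0,0],[-0.21,0,-0.05,0,0,0,0]]'; python3 -m crank '[[0,0.05,0.03,0,0,0,0],[0,0.10,0.06,0,0,0,0],[0,0.15,0.09,0,0,0,0],[0,0.20,0.12,0,0,0,0],[0,0.25,0.15,0,0,0,0],[0,0.30,0.18,0,0,0,0],[0,0.35,0.21,0,0,0,0],[0,0.40,0.24,0,0,0,0],[0,0.444,0.27,0,0,0,0],[0,0.444,0.27,0,0,0,0]]'
python3 - <<'E'
from go import *
from meas import meas
f=meas();g=grab_frame("scene")
cv2.imwrite("pics/t16.png",cv2.resize(f["pixels"][150:320,180:400,::-1],None,fx=3.6,fy=3.5,interpolation=cv2.INTER_CUBIC))
cv2.imwrite("pics/s16.png",cv2.resize(g["pixels"][160:260,160:285,::-1],None,fx=6,fy=6,interpolation=cv2.INTER_CUBIC))
a=cv2.imread("pics/topc.png").astype(int);b=cv2.imread("pics/t16.png").astype(int)
for n,(x0,x1,y0,y1) in {"bone end":(330,440,450,530),"brush":(60,170,140,370),"vert":(205,310,35,125),"jar":(625,730,205,290)}.items():
    A=a[y0:y1,x0:x1].mean(2).astype(np.float32);B=b[y0:y1,x0:x1].mean(2).astype(np.float32);print(n,cv2.phaseCorrelate(A,B,cv2.createHanningWindow(A.shape[::-1],cv2.CV_32F)))
E
```

```text
t: 23.42
eef_pos: [0.5206, -0.019, 0.2605]
ee_rot: [-2.984, 1.567, 0.253]
force: [0.8, 0.0, -0.7]
width: 0.0001
t: 24.68
eef_pos: [0.2902, -0.4887, 0.2554]
ee_rot: [-0.813, 1.566, 2.419]
force: [0.6, 0.8, -0.4]
width: 0.0002
board ((450.86187744140625, -75.85995483398438), (260.10009765625, 299.88482666015625), 5.368045806884766)
strap ((452.30645751953125, -85.95378112792969), (24.383499145507812, 216.14476013183594), 5.398756980895996)
line [ 8.5398205e-02 -9.9634689e-01  4.5514886e+02 -1.0859413e+02]
red 268.92233009708735 255.5873786407767 206
bone end ((-0.01664138574420093, -0.12016191495769846), 0.6898959692319234)
brush ((-0.01224374462938016, -0.01799962675193001), 0.8987651390499539)
vert ((-0.12339962482023736, 0.07289461389063945), 0.9361781858122398)
jar ((-0.04690726263765299, -0.01394633460278527), 0.9900304813934452)
```

View pics/t16.png

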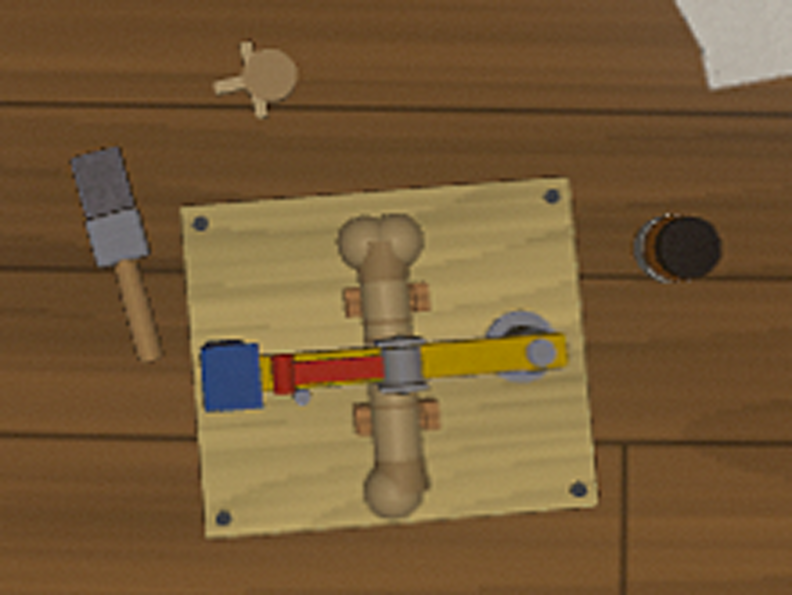

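View pics/s16.png

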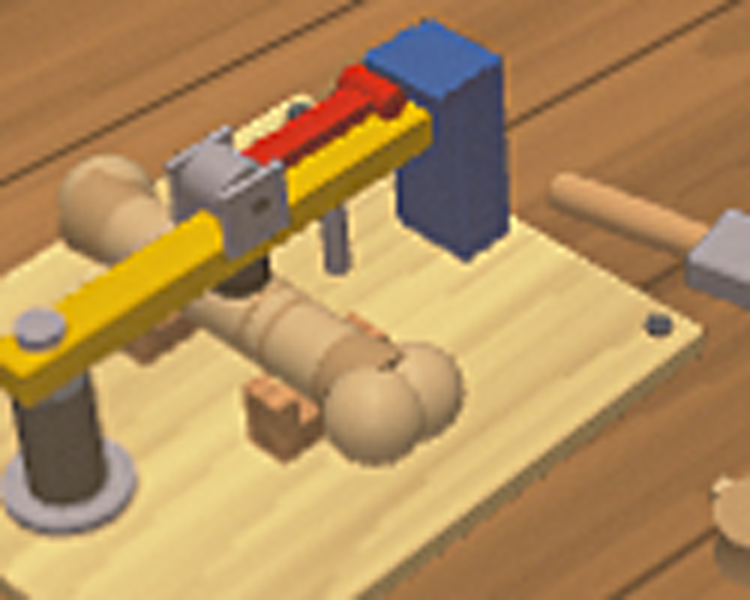

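The strap rectangle (5.40°) now matches the board (5.37°), so the strap is at about 1.571 rad against its pin. The lever is level, nothing else has moved and the arm is clear. Handing in.

```bash
python3 -c "
from station import *
print(get_state()['force']);print(job_done())"
```

```text
[-0.28944706  0.21254235 -0.76261931]
the job is handed in; nothing more can be done
None
```

The bone is clamped in its jig and the job is handed in at about 25 s of the 54 s allowed. The strap is across it against the stop pin, the cam lever is fully down, and the arm is clear.

**Final checks**
- **Strap:** the top view puts it square across the board, about 1.571 rad. The push onto the pin ended in a hard stop at 19 N.
- **Lever:** it looks level in both views. It hit a hard stop when pressed down, and its grip measured level (angle reading about 1.96 against a true limit of 1.92).
- **Bone, jar, brush and vertebra:** no measurable shift in the top camera.
- **Pad force on the bone:** not measured. I infer it from the lever being fully down.

**What went wrong on the way**
- **Fingertip offset:** the real fingertips sit about 35–37 mm behind the reported TCP. The first sweep therefore passed over the strap without moving it. I measured the offset in the scene and wrist views and corrected for it.
- **Lever push:** I pressed harder than needed, up to about 70 N, still under the 120 N limit. That dragged the strap back to about 1.54 rad, which was in tolerance but about 5 mm off the pin. I pushed it back against the pin with the lever already down, then measured again.

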